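# Set out a stripped piston pump for reassembly

### The arm

A 6-joint arm with a two-finger parallel gripper is mounted at the origin on the work surface. World frame = base frame: x ahead of the robot, y to its left, z up, the work surface at z = 0. Lengths are in mm, angles in rad, forces in N, time in s.
With the tool pointing down it reaches from about 300 to 950 mm from the base axis. Payload 3.1 kg.
Tool frame: the origin (TCP) lies at the very end of the fingers, on their centre line; the grasp point (between the pads) lies 19 mm behind it; z points along the fingers, x is the direction in which the jaws open and shut, and the axes are right-handed (so a half turn about z gives the same grasp; the last joint's range is limited). The gripper opens to 85 mm and grips with 20 to 120 N. Pads are 22 mm wide; open, the fingers measure 114 mm over their backs; the gripper's body (76 mm by 85 mm) begins 54 mm behind the grasp point. The pads swing forward as they close: fully open they stand 13 mm farther back than shut.
Start: joints at [-1.362, 0.308, 1.634, -0, 1.2, -0.07], TCP at [171.974, -600.88, 231.272] pointing down, gripper open.
Joint ranges: [-3.06, 3.06], [-0.79, 1.96], [0.05, 2.63], [-1.19, 4.34], [0.05, 2.64], [-2.94, 2.94]. Speed limits (rad/s): [2.79, 2.79, 3.14, 3.14, 3.14, 3.14].

### API

Orientations are given as a unit quaternion [w, x, y, z].
In Python, from rig import state, get_image, camera_info, close_job, search_frame, landmark_of gives the robot as it stands. The module is installed in compiled form; this text tells all that it offers.
- The arm moves only by the tool drive_tool, never from a script. Its argument "steps" is text: rows parted by semicolons, each of 7 numbers parted by spaces: the turn, a rotation vector about the tool's x, y, z in degrees, then the shift along the tool's x, y, z in m, then the finger opening in m, from 0 to 0.0854. A call has 1 to 20 rows; each row is the pose to reach, as a shift and turn from the pose commanded when the call began, along the tool's axes at that moment; what a row does not reach only later rows make up. A row lasts 1/12 s, in which the tool goes at most 41.7 mm and 7.16 degrees, less where a joint would pass 70% of its speed; a pose out of reach is approached as far as the arm can. A call with a gripper value outside its range is refused whole. The fingers move at their own pace and stop on an object; "force" is the grip in N (left out, the last holds). Time passes only in rows, so rows that repeat a pose let the fingers close. It gives the time, the measured TCP pose, the force and the opening at its end, in the units of the state.
- state(): the state, without advancing time (a new reading comes with each control period).
- get_image(name): name is "scene" or "top" or "wrist"; returns the picture (384x512x3 uint8, red, green, blue); there is no depth.
- camera_info(name): a dict with "vfov" (degrees; the focal length in pixels is half the picture's height over the tangent of half this angle, whatever the lens; pixels are square), "cx", "cy" (the principal point, pixels), "distortion" ([k1, k2, p1, p2, k3] as OpenCV has them; the pictures are not rectified), "rvec" (rotation vector, rad) and "tvec" (3), from world to camera coordinates, as OpenCV has them. Camera axes: x right, y down, z forward; pixel columns grow to the right and rows downward; lengths in mm; the calibration is good to about 2 mm. A picture is of the moment at which its call begins: read the wrist's pose just before it. camera_info takes no time and is no camera call; for the wrist camera it gives the pose at the moment of the call.
- close_job(): hands the job in, once; it reports no verdict.
Trained networks look in the newest picture that a camera, given by its name, has taken for a name from the list of things; names that differ only in an ending like _2 or _b are one class to them, and where a whole thing is asked for, a point or a joint stands for the part that bears it (a point fixed in the world has none). Each returns a list of dicts, best first, with "p" (0 to 1); they miss things now and then, are a little off and sometimes report something else, mostly with a low value. They report only what shows in the picture. A call takes as long as a camera call. They do not tell look-alikes from the thing itself.
- search_frame(name, camera): "rect" ([left, top, right, bottom] in pixels, round what is visible of it).
- landmark_of(name, camera): "xy" ([column, row] in pixels: a listed point, or the origin of a listed thing).
The state is a dict: "t": time; "joint_pos": joint angles; "qvel": joint speeds; "joint_efforts": joint torques, N m; "tcp_pos": TCP position; "orientation": TCP orientation; "force": force on the tool from outside, world axes, zero at the start; "wrist_torque": the same for the moment, N m; "opening": finger opening in mm.
Only numpy, scipy, OpenCV 4.12 (cv2) and the standard library are available. Lean on these libraries where they do the work, as an engineer would, in place of code of your own. Each camera call takes 0.05 s, during which the arm holds its last target.

### The job

Set out the stripped pump for reassembly: between the end cover and the red housing, in one straight, evenly spaced row, stand the cylinder block next to the end cover and the swash plate next to the housing, so that each is a third of the way along. Lay the bronze valve plate centred on the end cover's round face, the retainer plate centred on top of the cylinder block, hub up, and the drive shaft in the V-blocks, midway along them. Set everything down gently and flat, let go of it, and leave the ball bearing where it lies.

Things in the scene. Friction and masses are not known exactly. Their poses are not given: they have to be found in the camera images.
- cover_face (a point): End cover, a target, fixed: grey aluminium block 84 x 96 mm, 30 mm high, with yellow caps on two opposite sides and a bright round lapped face 72 mm in diameter on top, 38 mm above the bench, a dark hole at its middle. The point is the centre of the lapped face, z up; its y axis runs along the line to the housing.
- housing: Pump housing, a landmark, fixed: red casting, an open cup 80 mm in diameter and 88 mm high, mouth up, standing on a flange 124 x 84 mm. Its origin is the centre of its underside, on the bench, z up. Centre to centre it stands 480 mm from the end cover; which of the two is on the left changes.
- vblocks_rest (a point): V-blocks, a target, fixed: blue strip 104 x 52 mm, 10 mm thick, with two steel V-blocks, each 18 mm wide, centred 34 mm either side of its middle, tops 36 mm above the bench, 90 degree grooves along the strip (x axis). The point is the middle of where the shaft's axis lies when seated, 33.6 mm above the bench; the gap between the two blocks is 50 mm, open down to the strip.
- cyl_block_mid (a point): Cylinder block, loose: bright steel cylinder 60 mm in diameter, 50 mm high, with nine dark bores on its upper end; stands upright; 0.5 to 0.8 kg. The point is its centre, 25 mm up, z up.
- swash_plate_mid (a point): Swash plate, loose: dark iron block 48 mm (x) by 62 mm (y), 22 mm high, with a bright round face 45 mm in diameter raised 5 mm on top and a steel trunnion pin 18 mm thick and 11 mm long at each y end; lies face up; 0.4 to 0.65 kg. The point is its centre, 13.5 mm above its underside; grip it across its x sides.
- valve_plate_mid (a point): Valve plate, loose: bronze disc 60 mm in diameter, 10 mm thick, with two dark kidney slots and a centre hole, both faces alike; 0.2 kg. The point is its centre, 5 mm above its underside.
- retainer_mid (a point): Retainer plate, loose: thin dark disc 58 mm in diameter, 6 mm thick, with nine holes and a bright domed hub on top, 26 mm in diameter with straight sides to 19 mm and its top 27 mm above the underside; lies hub up; 0.14 kg. The point is on its axis, 13.5 mm above its underside, z up.
- shaft_mid (a point): Drive shaft, loose: ground steel bar 22 mm in diameter over 100 mm of its length, a thinner 16 mm stub 16 mm long at each end, 132 mm overall; lies flat and can roll; 0.32 kg. The point is its centre, x along the shaft.
- bearing_mid (a point): Ball bearing, a bystander to leave alone, loose: steel ring 52 mm in diameter, 15 mm high, with a dark hole. The point is its centre.
There are look-alikes about, which are no part of the job. Leave any pink or purple look-alike of the part that bears swash_plate_mid alone.

How it is judged:
By the outcome, as a careful person would: the job done as asked, in the order asked, and still so for the second after the job is handed in, with the robot touching nothing.
It also fails if it takes over 120 s, if anything falls off the work surface, if the arm or the gripper's body presses on something with over 40 N, if the wrist force passes 120 N, or if a joint passes its speed limit or range.

## Working session

There is one attempt and no reset: what is moved stays moved. The work goes in short steps, Python scripts to look and compute and a tool call to move; the robot and the scene stay as the last step left them, time stands still between calls to the robot, and variables do not carry over. Pictures are saved under pics/ and viewed, and the job is handed in when it is done.

Besides the shell and the picture viewer there is one more tool, called after ">>>" by a JSON object that holds its "fn" and its "kwargs", one argument or row to a line. drive_tool: Moves the arm, as the interface text tells. Its arguments: {"type":"object","properties":{"steps":{"type":"string"},"force":{"type":"number"}},"required":["steps"]}

```bash
mkdir -p pics; ls
python3 - <<'E'
from rig import *
import cv2,json
s=state();print(s['t'],s['tcp_pos'],s['orientation'],s['opening'])
for n in ['scene','top']:
    im=get_image(n);cv2.imwrite(f'pics/{n}0.png',im[:,:,::-1]);print(n,{k:(v if not hasattr(v,'tolist') else v.tolist()) for k,v in camera_info(n).items()})
print(camera_info('wrist'))
E
```

```text
pics
0.0 [ 171.79110525 -600.06809763  230.03259336] [-7.67179932e-04  7.98490959e-01 -6.02005679e-01 -8.72661344e-04] 85.53428897223213
scene {'vfov': 54.04424324902273, 'cx': 249.64399362568375, 'cy': 186.19849905422882, 'distortion': [-0.11706154645393292, 0.0, 0.0, 0.0, 0.0], 'rvec': [2.265685024806455, 1.377482087099276, -0.38828238646264557], 'tvec': [-266.5926057624321, -308.8382405934989, 1370.3079987974759]}
top {'vfov': 43.29715523366926, 'cx': 255.39891742824705, 'cy': 189.37442568347888, 'distortion': [-0.05136440463448988, 0.0, 0.0, 0.0, 0.0], 'rvec': [2.1498156943880526, -2.1594499780259686, 0.11953152320858769], 'tvec': [68.06673939539237, 467.0351740633968, 1375.6680683271934]}
{'vfov': 71.20832346825658, 'cx': 257.06522113395937, 'cy': 190.69367239319217, 'distortion': array([-0.04224487,  0.        ,  0.        ,  0.        ,  0.        ]), 'rvec': array([-2.33113072,  1.7561516 ,  0.24120454]), 'tvec': array([-623.08674386,  -34.77475764,  377.59699515])}
```

View pics/scene0.png

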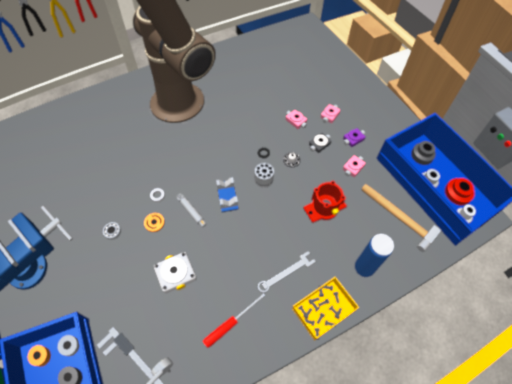

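View pics/top0.png

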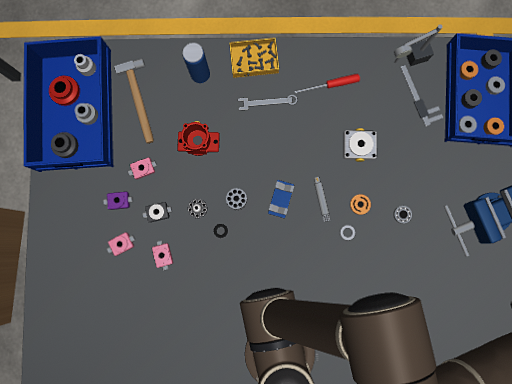

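```bash
cat > h.py <<'E'
import numpy as np,cv2
from rig import *
from scipy.spatial.transform import Rotation as R
def K(ci):
    f=192/np.tan(np.radians(ci['vfov'])/2); return np.array([[f,0,ci['cx']],[0,f,ci['cy']],[0,0,1.]])
def ray(ci,px):
    u=cv2.undistortPoints(np.array([[px]],float),K(ci),np.array(ci['distortion']))[0,0]
    Rm=cv2.Rodrigues(np.array(ci['rvec']))[0]; t=np.array(ci['tvec'])
    return -Rm.T@t, Rm.T@np.array([u[0],u[1],1.])
def atz(ci,px,z):
    o,d=ray(ci,px); return o+d*(z-o[2])/d[2]
def proj(ci,P):
    return cv2.projectPoints(np.array(P,float).reshape(-1,3),np.array(ci['rvec']),np.array(ci['tvec']),K(ci),np.array(ci['distortion']))[0].reshape(-1,2)
def tri(obs):
    A=np.zeros((3,3));b=np.zeros(3)
    for ci,px in obs:
        o,d=ray(ci,px);d=d/np.linalg.norm(d);M=np.eye(3)-np.outer(d,d);A+=M;b+=M@o
    X=np.linalg.solve(A,b); res=[np.linalg.norm(proj(ci,X)[0]-px) for ci,px in obs]
    return X,res
E
python3 - <<'E'
from h import *
im=cv2.imread('pics/top0.png');cv2.imwrite('pics/top0c.png',cv2.resize(im[115:275,95:295],None,fx=4,fy=3.75,interpolation=cv2.INTER_CUBIC)[:600])
cv2.imwrite('pics/top0d.png',cv2.resize(im[115:255,255:435],None,fx=4.2,fy=4.2,interpolation=cv2.INTER_CUBIC)[:600])
for n in ['scene','top']:
    get_image(n)
    for k in ['cover_face','housing','vblocks_rest','cyl_block_mid','swash_plate_mid','valve_plate_mid','retainer_mid','shaft_mid','bearing_mid']:
        print(n,k,[(np.round(d['xy'],1).tolist(),round(d['p'],2)) for d in landmark_of(k,n)[:5]])
E
```

```text
scene cover_face [([174.2, 269.9], 0.98), ([188.0, 210.8], 0.51)]
scene housing [([322.9, 205.7], 0.74)]
scene vblocks_rest [([226.0, 190.3], 0.72)]
scene cyl_block_mid [([261.5, 174.7], 0.64)]
scene swash_plate_mid [([331.3, 112.3], 0.7), ([356.2, 139.7], 0.64), ([316.9, 143.0], 0.56), ([356.0, 165.4], 0.51), ([298.9, 115.8], 0.49)]
scene valve_plate_mid [([153.4, 223.6], 0.6)]
scene retainer_mid [([293.1, 158.7], 0.73)]
scene shaft_mid [([191.7, 209.3], 0.79)]
scene bearing_mid [([113.0, 230.1], 0.67)]
top cover_face [([361.6, 143.8], 0.69)]
top housing [([198.3, 144.1], 0.73)]
top vblocks_rest [([281.8, 195.5], 0.64), ([235.9, 202.3], 0.57)]
top cyl_block_mid [([236.9, 198.9], 0.6)]
top swash_plate_mid [([119.4, 239.7], 0.91), ([141.3, 164.1], 0.8), ([116.5, 197.3], 0.77), ([161.1, 255.8], 0.67), ([155.6, 214.8], 0.65)]
top valve_plate_mid [([201.6, 146.1], 0.73), ([365.0, 204.1], 0.71)]
top retainer_mid [([195.8, 208.1], 0.87)]
top shaft_mid [([322.0, 198.0], 0.7)]
top bearing_mid [([400.8, 214.5], 0.8)]
```

View pics/top0c.png

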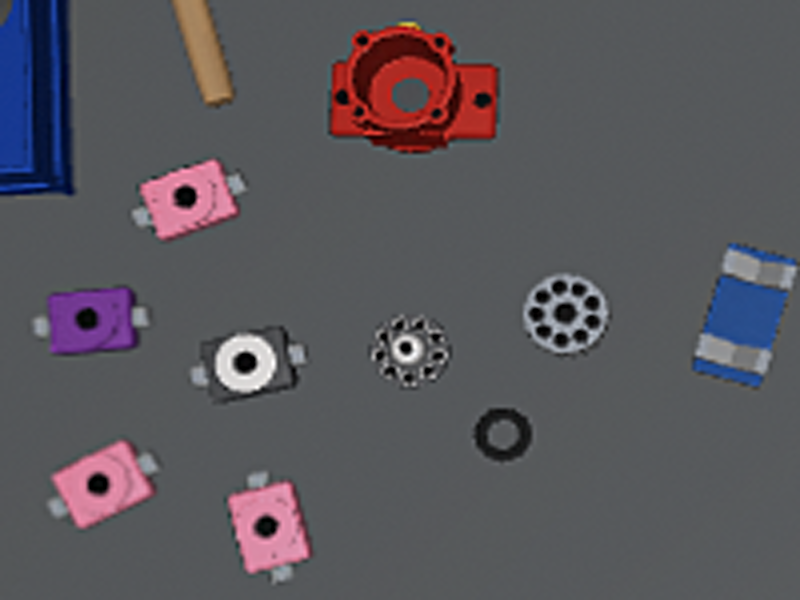

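View pics/top0d.png

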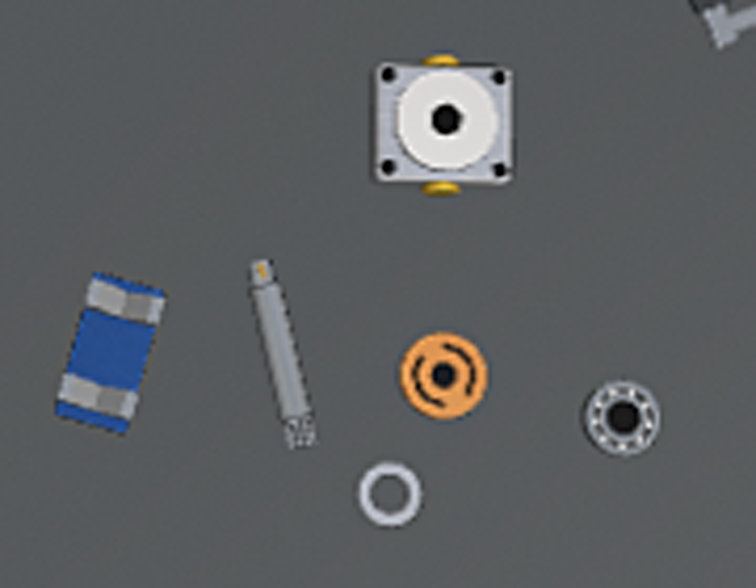

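Run:
```python
from h import *
cs,ct=camera_info('scene'),camera_info('top')
for k,a,b in [('cover',(175,269.5),(361.4,143.4)),('housing_net',(322.9,205.7),(198.3,144.1)),('vb',(226,190.3),(281.8,195.5)),('cylnet',(261.5,174.7),(236.9,198.9)),('swashnet',(316.9,143),(155.6,214.8)),('valve',(153.4,222.5),(360.8,204.3)),('ret',(293.1,158.7),(197,207)),('shaft',(191.7,209.3),(322,198)),('bear',(112,230),(403,214))]:
    print(k,[np.round(x,1) for x in tri([(cs,a),(ct,b)])])
print(state()['t'])
ci=camera_info('wrist');print(ray(ci,(256,192)))
print(R.from_quat(np.roll(state()['orientation'],-1)).as_matrix())
im=get_image('wrist');cv2.imwrite('pics/w0.png',im[:,:,::-1])
```

```text
cover [array([ 601.5, -241.8,   33.8]), array([1.2, 1.1])]
housing_net [array([ 6.087e+02,  2.373e+02, -1.000e-01]), array([0., 0.])]
vb [array([447.3, -10.2,  43.5]), array([0.1, 0.1])]
cylnet [array([439. , 117.5,  27.2]), array([0.8, 0.8])]
swashnet [array([395. , 358.9,  -5.2]), array([1.2, 1.4])]
valve [array([ 424.7, -243.8,    2.4]), array([0.1, 0.1])]
ret [array([419.6, 240.1,   8.5]), array([0.7, 0.8])]
shaft [array([ 443.1, -126.5,   15.7]), array([0.7, 0.7])]
bear [array([ 395. , -364.5,    9.7]), array([0.5, 0.5])]
1.1
(array([ 236.37628995, -582.00615308,  372.58647428]), array([-0.26161271, -0.07010982, -0.96264371]))
[[ 2.75207714e-01 -9.61384790e-01  4.21184502e-07]
 [-9.61384790e-01 -2.75207714e-01  1.49008091e-05]
 [-1.42094980e-05 -4.50573798e-06 -1.00000000e+00]]
```

View pics/w0.png

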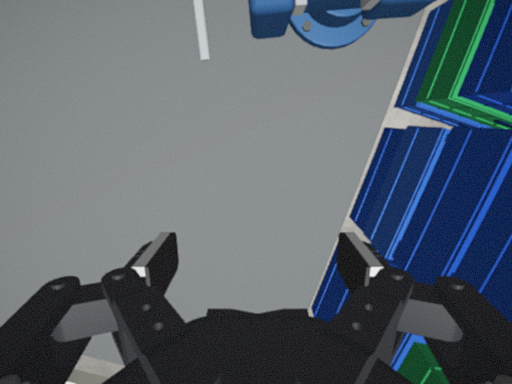

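```bash
cat >> h.py <<'E'
def Rd(yaw):
    a=np.radians(yaw); x=np.array([np.cos(a),np.sin(a),0]); z=np.array([0,0,-1.]); return np.c_[x,np.cross(z,x),z]
def go(pos,yaw,cur=None):
    s=state(); R0=R.from_quat(np.roll(s['orientation'],-1)).as_matrix() ; p0=np.array(s['tcp_pos'])
    rv=R.from_matrix(R0.T@Rd(yaw)).as_rotvec(degrees=True); sh=R0.T@(np.array(pos)-p0)/1000
    print('t%.2f'%s['t'],'from',np.round(p0,1),'yaw %.1f'%np.degrees(np.arctan2(R0[1,0],R0[0,0])),'op %.1f'%s['opening'],'F',np.round(s['force'],1)); print(' '.join('%.2f'%v for v in rv),' '.join('%.4f'%v for v in sh))
E
python3 -c "
from h import *
go((340,-240,300),-90)"
```

```text
t1.15 from [ 172.  -600.9  231.3] yaw -74.0 op 85.7 F [-0.1  0.5  0.2]
-0.00 0.00 15.98 -0.3007 -0.2608 -0.0687
```

>>> {"fn": "drive_tool", "kwargs": {
  "steps": "0 0 16 -0.3 -0.26 -0.07 0.085;0 0 16 -0.3 -0.26 -0.07 0.085;0 0 16 -0.3 -0.26 -0.07 0.085;0 0 16 -0.3 -0.26 -0.07 0.085;0 0 16 -0.3 -0.26 -0.07 0.085;0 0 16 -0.3 -0.26 -0.07 0.085;0 0 16 -0.3 -0.26 -0.07 0.085;0 0 16 -0.3 -0.26 -0.07 0.085;0 0 16 -0.3 -0.26 -0.07 0.085;0 0 16 -0.3 -0.26 -0.07 0.085;0 0 16 -0.3 -0.26 -0.07 0.085;0 0 16 -0.3 -0.26 -0.07 0.085;0 0 16 -0.3 -0.26 -0.07 0.085;0 0 16 -0.3 -0.26 -0.07 0.085"
}}

```text
t: 2.32
tcp_pos: [338.9, -241.8, 301.0]
orientation: [-0.0, -0.706, 0.708, 0.0]
force: [-0.6, -0.8, 0.9]
opening: 84.6
```

```bash
cat >> h.py <<'E'
import pickle
def snap(name):
    ci=camera_info('wrist');im=get_image('wrist')[:,:,::-1].copy();cv2.imwrite(f'pics/{name}.png',im);pickle.dump(ci,open(f'pics/{name}.pkl','wb'));return im,ci
def load(name): return cv2.imread(f'pics/{name}.png'),pickle.load(open(f'pics/{name}.pkl','rb'))
E
python3 -c "
from h import *
im,ci=snap('w1')
print(np.round(state()['qvel'],3))
for k,P in dict(cover=(603,-242,38),valve=(425,-244,5),shaft=(443,-126,11)).items(): print(k,proj(ci,P))
go((340,60,300),-90)
"
```

```text
[-0.006  0.004  0.     0.004  0.001  0.002]
cover [[257.39267015 -38.41517088]]
valve [[258.78523227 104.10384834]]
shaft [[181.55719361  92.07721101]]
t2.37 from [ 338.8 -241.9  300.9] yaw -90.1 op 84.9 F [-0.4  0.1 -0.1]
0.05 0.01 -0.13 -0.3019 -0.0005 0.0009
```

View pics/w1.png

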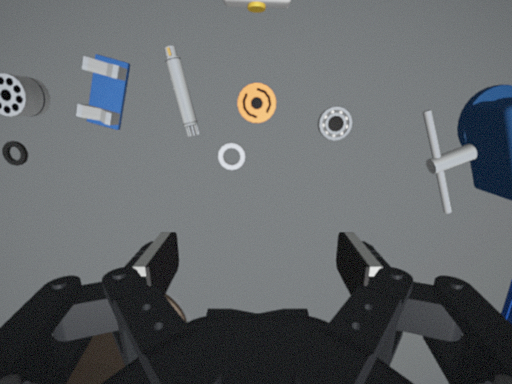

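>>> {"fn": "drive_tool", "kwargs": {
  "steps": "0 0 0 -0.04 -0.04 0 0.085;0 0 0 -0.06 -0.08 0 0.085;0 0 0 -0.08 -0.11 0 0.085;0 0 0 -0.1 -0.13 0 0.085;0 0 0 -0.1 -0.13 0 0.085;0 0 0 -0.1 -0.13 0 0.085;0 0 0 -0.1 -0.13 0 0.085"
}}

```text
t: 2.95
tcp_pos: [468.7, -141.9, 300.5]
orientation: [-0.001, -0.707, 0.708, 0.001]
force: [-0.2, 0.4, 0.3]
opening: 84.8
```

```bash
python3 -c "
from h import *
im,ci=snap('w2')
go((470,180,300),-90)
"
```

```text
t3.00 from [ 468.5 -142.1  300.7] yaw -90.1 op 84.7 F [ 0.1  0.  -0.6]
0.10 -0.00 -0.13 -0.3221 -0.0008 0.0006
```

View pics/w2.png

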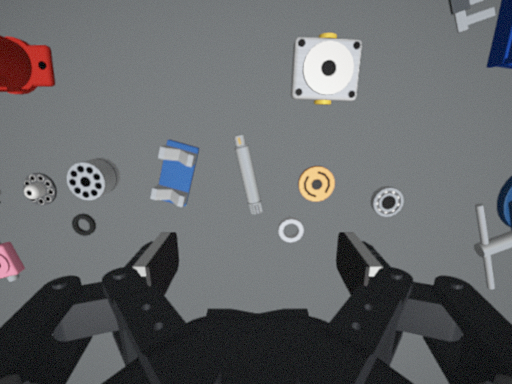

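>>> {"fn": "drive_tool", "kwargs": {
  "steps": "0 0 0 -0.04 0 0 0.085;0 0 0 -0.08 0 0 0.085;0 0 0 -0.12 0 0 0.085;0 0 0 -0.16 0 0 0.085;0 0 0 -0.2 0 0 0.085;0 0 0 -0.24 0 0 0.085;0 0 0 -0.28 0 0 0.085;0 0 0 -0.31 0 0 0.085;0 0 0 -0.32 0 0 0.085;0 0 0 -0.32 0 0 0.085;0 0 0 -0.32 0 0 0.085"
}}

```text
t: 3.92
tcp_pos: [469.5, 177.4, 301.2]
orientation: [-0.001, -0.707, 0.708, -0.0]
force: [0.4, 0.4, 0.6]
opening: 85.1
```

```bash
python3 -c "
from h import *
im,ci=snap('w3')
go((340,200,300),-90)
"
```

```text
t3.97 from [469.6 177.  301.1] yaw -90.1 op 84.9 F [-0.4 -0.4 -0.2]
0.02 -0.08 -0.13 -0.0227 0.1296 0.0011
```

View pics/w3.png

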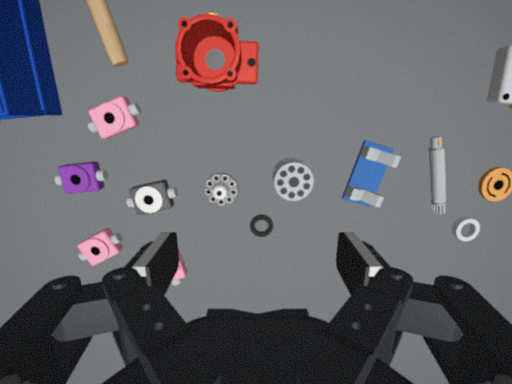

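Run:
```python
from h import *
def crop(n,c,s=30):
    im=cv2.imread(f'pics/{n}.png');x,y=c;x0,y0=max(0,x-s),max(0,y-s)
    o=cv2.resize(im[y0:y0+2*s,x0:x0+2*s],(260,260),interpolation=cv2.INTER_CUBIC)
    cv2.putText(o,f'{n} {x0},{y0}',(3,12),0,.45,(0,255,255),1); return o
A=np.vstack([np.hstack([crop('w3',(213,55),45),crop('top0',(198,138),26),crop('scene0',(325,200),26)]),
 np.hstack([crop('w3',(150,199)),crop('top0',(156,212),18),crop('scene0',(320,143),18)])])
cv2.imwrite('pics/m1.png',A)
B=np.vstack([np.hstack([crop('w3',(293,181)),crop('w2',(91,181)),crop('w3',(220,190))]),
 np.hstack([crop('w2',(175,173),38),crop('w3',(370,175),38),crop('w1',(105,92),40)])])
cv2.imwrite('pics/m2.png',B)
C=np.hstack([crop('w2',(248,173),42),crop('w3',(438,175),42),crop('w1',(182,90),48)])
cv2.imwrite('pics/m3.png',C)
```

```text
(no output)
```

View pics/m1.png

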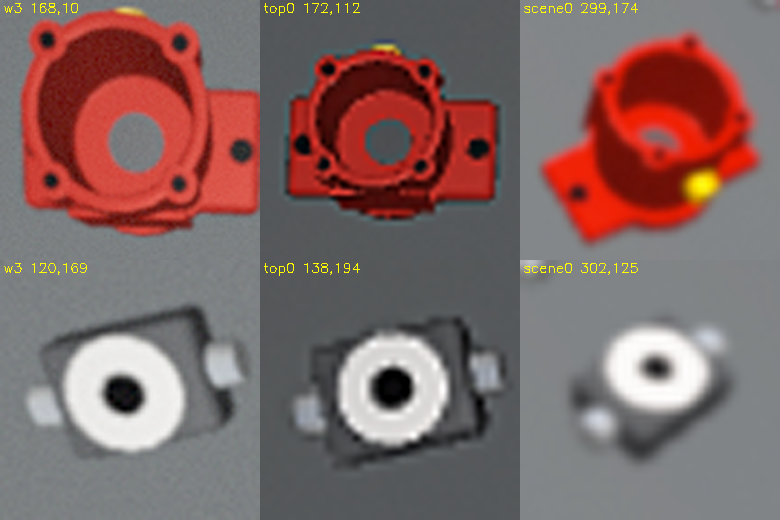

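View pics/m2.png

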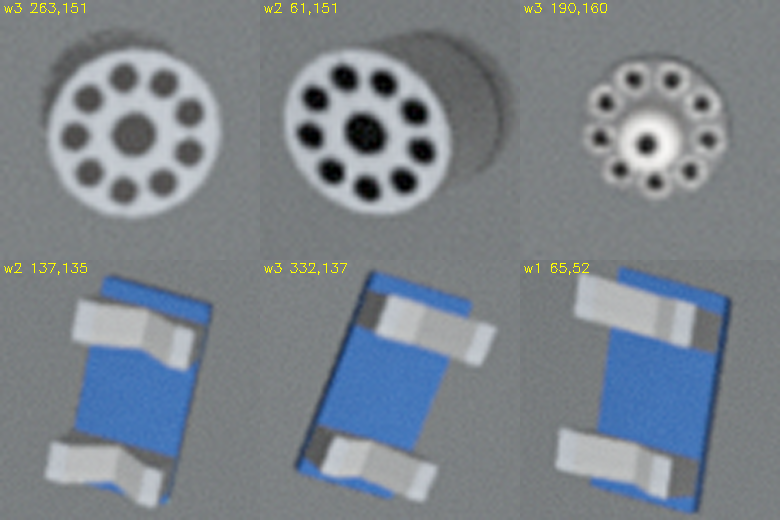

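View pics/m3.png

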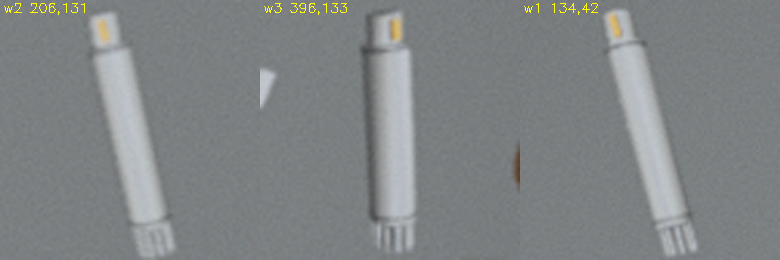

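Run:
```python
from h import *
I={n:load(n) for n in ['w1','w2','w3']}
C={n:I[n][1] for n in I};C['top']=camera_info('top');C['scene']=camera_info('scene')
I={n:I[n][0] for n in I};I['top']=cv2.imread('pics/top0.png');I['scene']=cv2.imread('pics/scene0.png')
def blob(n,c,kind,s=32):
    im=cv2.GaussianBlur(I[n],(3,3),0).astype(int);x,y=c
    b,g,r=im[...,0],im[...,1],im[...,2]
    m=(np.minimum(b,r)>185) if kind=='w' else (r-b>50)
    m=m.astype(np.uint8);q=np.zeros_like(m);q[max(0,y-s):y+s,max(0,x-s):x+s]=1;m*=q
    cs,_=cv2.findContours(m,cv2.RETR_EXTERNAL,cv2.CHAIN_APPROX_NONE)
    c=max(cs,key=cv2.contourArea);c=cv2.convexHull(c);e=cv2.fitEllipse(c);print(n,kind,np.round(e[0],1),np.round(e[1],1));return C[n],e[0]
def T(k,o):print(k,[np.round(v,1) for v in tri(o)])
T('cover',[blob('w2',(328,68),'w'),blob('top',(361,143),'w',20),blob('scene',(174,269),'w',25)])
T('cover',[blob('w2',(328,68),'w'),blob('top',(361,143),'w',20)])
T('valve',[blob('w1',(257,103),'o'),blob('w2',(317,183),'o'),blob('w3',(497,184),'o',20)])
T('valve+',[blob('w1',(257,103),'o'),blob('w2',(317,183),'o'),blob('top',(361,204),'o',14),blob('scene',(153,222),'o',14)])
T('swash',[blob('w3',(150,199),'w',17),blob('top',(156,212),'w',9),blob('scene',(320,141),'w',10)])
T('hous',[(C['w3'],(207.5,48.8)),(C['top'],(194.8,135.6)),(C['scene'],(329.8,193.7))])
print(atz(C['w3'],(207.5,48.8),88),atz(C['top'],(194.8,135.6),88))
T('cyl',[(C['w3'],(293.9,181.9)),(C['w2'],(85.5,181.7))])
print(atz(C['w3'],(293.9,181.9),50))
T('ret',[(C['w3'],(219.5,193.5)),(C['w2'],(35,192)) ]);print(atz(C['w3'],(219.5,193.5),27),atz(C['w3'],(221.2,189.3),6))
for k,a,b in [('st',(127,48),(110,48)),('sb',(132,219),(151,221))]:
    c={'st':(106,45),'sb':(153,221)}[k]
    T(k,[(C['w3'],(396+a[0]/3.095,133+a[1]/3.095)),(C['w2'],(206+b[0]/3.095,131+b[1]/3.095)),(C['w1'],(134+c[0]/2.708,42+c[1]/2.708))])
T('vu',[(C['w2'],(176.3,156.9)),(C['w3'],(383.3,157.3)),(C['w1'],(100.5,67.5))])
T('vl',[(C['w2'],(167.6,197.6)),(C['w3'],(366.7,197.4)),(C['w1'],(93.9,114.6))])
a,b=atz(C['w3'],(130.4,202.7),13.5),atz(C['w3'],(171.5,193.2),13.5);print('trun',a,b,np.degrees(np.arctan2(*(a-b)[1::-1])))
```

```text
w2 w [326.2  69.2] [72.4 75.7]
top w [361.2 143. ] [23.1 24.5]
scene w [173.6 271.5] [33.6 39.3]
cover [array([ 603. , -244. ,   25.2]), array([1.9, 0.8, 0.2])]
w2 w [326.2  69.2] [72.4 75.7]
top w [361.2 143. ] [23.1 24.5]
cover [array([ 605. , -246. ,   15.1]), array([1.7, 0.8])]
w1 o [256.4 102.4] [39.3 40.6]
w2 o [316.1 183.4] [34.9 36.7]
w3 o [497. 184.] [31.7 37.9]
valve [array([ 427.5, -240.2,    6. ]), array([0. , 0.1, 0.1])]
w1 o [256.4 102.4] [39.3 40.6]
w2 o [316.1 183.4] [34.9 36.7]
top o [360.1 203.9] [20.3 20.7]
scene o [153.7 221.8] [19.5 22. ]
valve+ [array([ 426.5, -240.8,    7.1]), array([0.7, 0.7, 0.5, 0.3])]
w3 w [148.2 199.3] [24.5 27.8]
top w [156.  211.4] [13.5 14.1]
scene w [320.9 139. ] [11.4 14.9]
swash [array([405.8, 355.6,  28. ]), array([1. , 0.6, 0.5])]
hous [array([616.5, 237.9,  84.5]), array([0.9, 0.8, 0.5])]
[616.78244239 237.53850646  88.        ] [613.99931587 235.99523535  88.        ]
cyl [array([441.2, 122. ,  48.8]), array([0.1, 0.1])]
[441.67591524 122.15759481  50.        ]
ret [array([413.6, 240.3,  12.6]), array([0.5, 0.4])]
[416.99579361 238.24142921  27.        ] [418.32448437 238.13566589   6.        ]
st [array([ 489.4, -116.5,   11.6]), array([0.7, 0.1, 0.8])]
sb [array([ 394.9, -136.9,   10.7]), array([0.9, 0.4, 0.6])]
vu [array([476.5, -17.3,  34. ]), array([0.2, 0.2, 0.2])]
vl [array([411.5,   1.8,  34. ]), array([0.2, 0.5, 0.3])]
trun [396.98893631 392.51527796  13.5       ] [413.70084524 320.58781318  13.5       ] 103.0802482514979
```

Run:
```python
from h import *
ci=load('w2')[1];im=load('w2')[0]
for n,z in [('w2',38)]:
    g=cv2.cvtColor(im,cv2.COLOR_BGR2GRAY)[50:90,308:350];m=(g<90);ys,xs=np.nonzero(m);
    k=(abs(xs-20)<12)&(abs(ys-18)<12);print(xs[k].mean()+308,ys[k].mean()+50,k.sum(),atz(ci,(xs[k].mean()+308,ys[k].mean()+50),z))
ct=camera_info('top');g=cv2.imread('pics/top0.png',0)[133:153,351:371];ys,xs=np.nonzero(g<90);print(atz(ct,(xs.mean()+351,ys.mean()+133),38))
go((441.5,122,110),-90)
```

```text
328.1917808219178 67.5068493150685 146 [ 602.5724342  -241.00180726   38.        ]
[ 601.06057656 -241.96561389   38.        ]
t3.97 from [469.6 177.  301.1] yaw -90.1 op 84.9 F [-0.4 -0.4 -0.2]
0.02 -0.08 -0.13 0.0548 0.0279 0.1912
```

>>> {"fn": "drive_tool", "kwargs": {
  "steps": "0 0 0 0.015 0.008 0.038 0.085;0 0 0 0.03 0.016 0.076 0.085;0 0 0 0.045 0.022 0.114 0.085;0 0 0 0.055 0.028 0.15 0.085;0 0 0 0.055 0.028 0.18 0.085;0 0 0 0.055 0.028 0.191 0.085;0 0 0 0.055 0.028 0.191 0.085;0 0 0 0.055 0.028 0.191 0.085",
  "force": 60
}}

```text
t: 4.63
tcp_pos: [441.3, 122.2, 110.0]
orientation: [-0.001, -0.706, 0.708, 0.0]
force: [0.7, -0.0, -0.3]
opening: 85.4
```

```bash
python3 -c "
from h import *
im,ci=snap('w4')
go((441.5,122,3),-90)
"
```

```text
t4.68 from [442.6 122.9 111.2] yaw -90.1 op 84.9 F [-0.3 -0.2 -0.3]
-0.08 -0.00 -0.15 0.0009 0.0012 0.1082
```

View pics/w4.png

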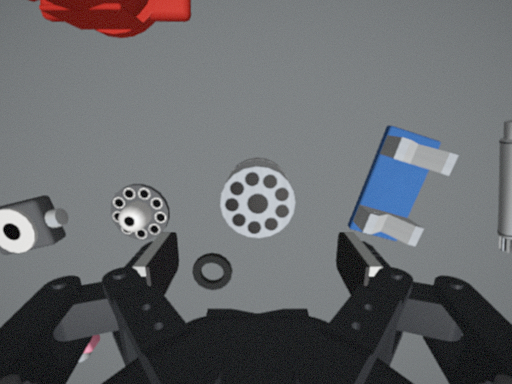

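```bash
python3 -c "
from h import *
ci=load('w4')[1];print(atz(ci,(258,203.5),50))
print(ray(ci,(256,190))[0])
print(state()['tcp_pos'])
"
```

```text
[442.12494342 121.94231997  50.        ]
[508.5034963  122.51235624 251.20508984]
[442.58684717 122.86653231 111.15770113]
```

>>> {"fn": "drive_tool", "kwargs": {
  "steps": "0 0 0 0 0 0.035 0.085;0 0 0 0 0 0.07 0.085;0 0 0 0 0 0.09 0.085;0 0 0 0 0 0.102 0.085;0 0 0 0 0 0.107 0.085;0 0 0 0 0 0.107 0.085;0 0 0 0 0 0.107 0.05;0 0 0 0 0 0.107 0.05;0 0 0 0 0 0.107 0.05;0 0 0 0 0 0.107 0.05;0 0 0 0 0 0.107 0.05;0 0 0 0 0 0.107 0.05",
  "force": 60
}}

```text
t: 5.68
tcp_pos: [443.7, 124.0, 5.4]
orientation: [-0.001, 0.707, -0.707, 0.001]
force: [0.1, -3.1, 5.0]
opening: 58.8
```

>>> {"fn": "drive_tool", "kwargs": {
  "steps": "0 0 0 0 0 -0.01 0.05;0 0 0 0 0 -0.03 0.05;0 0 0 0 0 -0.065 0.05;0 0 0 0 0 -0.1 0.05;0 0 0 0 0 -0.1 0.05"
}}

```text
t: 6.1
tcp_pos: [446.8, 125.2, 110.1]
orientation: [0.006, -0.707, 0.707, -0.004]
force: [2.7, 0.6, -4.0]
opening: 58.3
```

Run:
```python
from h import *
print(state()['opening'],state()['force'])
im,ci=load('w3');ct=camera_info('top');it=cv2.imread('pics/top0.png')
outs=[]
for I,c,(x0,y0),s,f in [(im,ci,(163,5),100,4),(it,ct,(168,108),60,6.67)]:
    o=cv2.resize(I[y0:y0+s,x0:x0+s],(400,400),interpolation=cv2.INTER_CUBIC)
    for H,col in [((616.8,237.5),(255,255,0)),((610,237.5),(0,255,0))]:
        th=np.linspace(0,2*np.pi,40);P=np.c_[H[0]+40*np.cos(th),H[1]+40*np.sin(th),0*th+88]
        q=(proj(c,P)-[x0,y0]+.5)*400/s
        cv2.polylines(o,[np.int32(q)],True,col,1)
        for sx,sy in [(1,1),(1,-1),(-1,-1),(-1,1)]:
            pass
        u=np.array([[42*a,62*b] for a,b in [(1,1),(1,-1),(-1,-1),(-1,1)]]);ang=np.radians(-1.7);Rm=np.array([[np.cos(ang),-np.sin(ang)],[np.sin(ang),np.cos(ang)]])
        P=np.c_[u@Rm.T+H,np.zeros(4)];q=(proj(c,P)-[x0,y0]+.5)*400/s;cv2.polylines(o,[np.int32(q)],True,col,1)
    outs.append(o)
cv2.imwrite('pics/h1.png',np.hstack(outs))
```

```text
58.27293801589839 [ 2.71930555  0.59868987 -3.97496425]
```

View pics/h1.png

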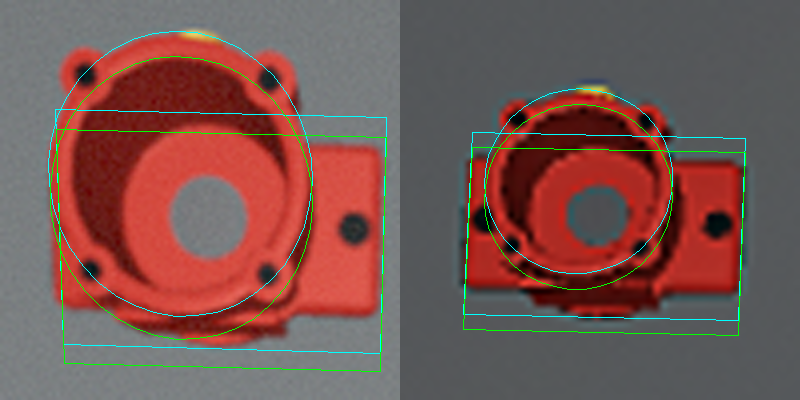

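Run:
```python
from h import *
s=state();print(s['tcp_pos'],s['orientation'],s['force'],np.abs(s['qvel']).max())
im,ci=snap('w5')
o=cv2.resize(im[140:380,130:390],None,fx=2.5,fy=2.5);cv2.imwrite('pics/w5c.png',o)
go((607.3,-81.5,110),-90)
```

```text
[446.77109809 125.24689711 110.05200908] [ 0.00564067 -0.70697395  0.70720727 -0.00372856] [ 2.71930555  0.59868987 -3.97496425] 0.12413632425575744
t6.15 from [445.3 124.9 107.5] yaw -90.0 op 58.7 F [ 0.  -0.9 -5.1]
-0.59 0.12 -0.02 0.2064 -0.1621 -0.0012
```

View pics/w5c.png

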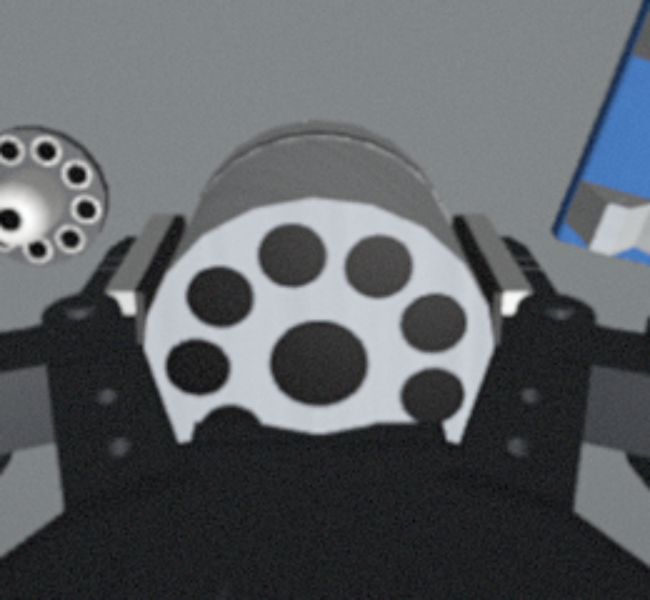

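Run:
```python
from h import *
im,ci=load('w5')
for z in (150,152,154): print(atz(ci,(257.6,284.8),z))
print(state()['tcp_pos'])
```

```text
[442.6278258  125.31465128 150.        ]
[443.98272596 125.31262836 152.        ]
[445.33762612 125.31060544 154.        ]
[445.31062326 124.91570558 107.54520992]
```

>>> {"fn": "drive_tool", "kwargs": {
  "steps": "0 0 0 0.015 -0.012 0 0.05;0 0 0 0.042 -0.033 0 0.05;0 0 0 0.07 -0.055 0 0.05;0 0 0 0.098 -0.077 0 0.05;0 0 0 0.126 -0.099 0 0.05;0 0 0 0.154 -0.121 0 0.05;0 0 0 0.182 -0.143 0 0.05;0 0 0 0.199 -0.156 0 0.05;0 0 0 0.206 -0.162 0 0.05;0 0 0 0.206 -0.162 0.03 0.05;0 0 0 0.206 -0.162 0.06 0.05;0 0 0 0.206 -0.162 0.08 0.05;0 0 0 0.206 -0.162 0.08 0.05;0 0 0 0.206 -0.162 0.08 0.05"
}}

```text
t: 7.32
tcp_pos: [599.6, -80.7, 20.1]
orientation: [-0.002, -0.707, 0.707, 0.004]
force: [1.6, 0.0, -4.7]
opening: 58.5
```

Run:
```python
from h import *
go((607.3,-81.5,3),-90)
im,ci=snap('w6');go((607.3,-81.5,3),-90)
```

```text
t7.32 from [599.6 -80.7  20.1] yaw -90.0 op 58.5 F [ 1.6  0.  -4.7]
0.46 0.11 -0.01 0.0008 -0.0079 0.0170
t7.37 from [602.1 -81.3  22.3] yaw -90.0 op 58.9 F [ 0.5 -0.  -4.8]
0.16 0.05 -0.00 0.0003 -0.0052 0.0192
```

View pics/w6.png

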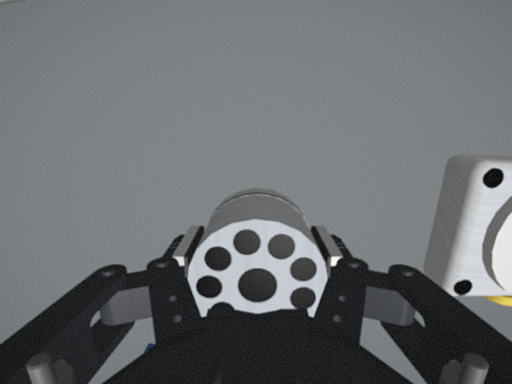

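>>> {"fn": "drive_tool", "kwargs": {
  "steps": "0 0 0 0 -0.004 0 0.05;0 0 0 0 -0.005 0.006 0.05;0 0 0 0 -0.005 0.012 0.05;0 0 0 0 -0.005 0.014 0.05;0 0 0 0 -0.005 0.014 0.05;0 0 0 0 -0.005 0.014 0.05;0 0 0 0 -0.005 0.014 0.05"
}}

```text
t: 7.95
tcp_pos: [608.4, -82.0, 9.4]
orientation: [0.0, -0.707, 0.707, -0.0]
force: [0.3, 0.0, -4.8]
opening: 59.0
```

Run:
```python
from h import *
get_image('wrist');go((607.3,-81.5,3),-90)
get_image('wrist');go((607.3,-81.5,3),-90)
```

```text
t8.00 from [608.6 -82.1   9.4] yaw -90.0 op 58.8 F [ 0.4 -0.3 -5.1]
-0.02 -0.00 -0.03 -0.0006 0.0013 0.0064
t8.05 from [608.6 -82.1   9.5] yaw -90.0 op 58.9 F [-0.7 -0.  -5.6]
-0.02 -0.00 -0.03 -0.0006 0.0013 0.0065
```

>>> {"fn": "drive_tool", "kwargs": {
  "steps": "0 0 0 -0.0005 0.001 0.001 0.05;0 0 0 -0.0005 0.001 0.002 0.05;0 0 0 -0.0005 0.001 0.003 0.05;0 0 0 -0.0005 0.001 0.0035 0.05;0 0 0 -0.0005 0.001 0.004 0.05;0 0 0 -0.0005 0.001 0.004 0.05;0 0 0 -0.0005 0.001 0.004 0.05"
}}

```text
t: 8.63
tcp_pos: [607.3, -81.5, 5.5]
orientation: [-0.0, -0.707, 0.707, 0.0]
force: [-1.8, 0.3, -2.1]
opening: 59.0
```

>>> {"fn": "drive_tool", "kwargs": {
  "steps": "0 0 0 0 0 0.0005 0.05;0 0 0 0 0 0.001 0.05;0 0 0 0 0 0.001 0.05;0 0 0 0 0 0.001 0.05"
}}

```text
t: 8.97
tcp_pos: [607.2, -81.5, 5.4]
orientation: [-0.0, -0.707, 0.707, 0.0]
force: [-5.7, 0.9, 5.0]
opening: 58.4
```

Seated. Open and rise.

>>> {"fn": "drive_tool", "kwargs": {
  "steps": "0 0 0 0 0 0 0.062;0 0 0 0 0 0 0.068;0 0 0 0 0 0 0.075;0 0 0 0 0 0 0.085;0 0 0 0 0 0 0.085;0 0 0 0 0 0 0.085;0 0 0 0 0 -0.03 0.085;0 0 0 0 0 -0.07 0.085;0 0 0 0 0 -0.11 0.085;0 0 0 0 0.04 -0.15 0.085;0 0 0 0 0.08 -0.19 0.085;0 0 0 0 0.12 -0.23 0.085;0 0 0 0 0.135 -0.25 0.085;0 0 0 0 0.135 -0.25 0.085;0 0 0 0 0.135 -0.25 0.085"
}}

```text
t: 10.22
tcp_pos: [472.3, -82.0, 259.4]
orientation: [0.002, -0.707, 0.707, -0.003]
force: [0.5, 0.5, 0.9]
opening: 84.8
```

Run:
```python
from h import *
im,ci=snap('w7');go((440,60,270),-90);im,ci=snap('w7')
```

```text
t10.27 from [473.2 -81.9 257.3] yaw -90.1 op 85.5 F [ 0.3 -0.3 -1.2]
-0.38 -0.10 -0.06 -0.1419 0.0332 -0.0131
```

View pics/w7.png

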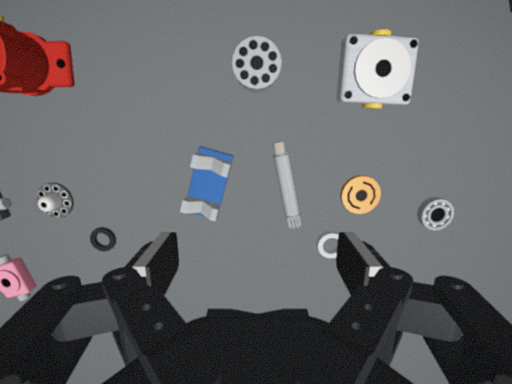

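```bash
cat >> h.py <<'E'
def dark(im,c,s=9,th=90):
    x,y=c;g=cv2.cvtColor(im,cv2.COLOR_BGR2GRAY)[y-s:y+s+1,x-s:x+s+1];m=(g<th).astype(np.uint8)
    n,l,st,ce=cv2.connectedComponentsWithStats(m);k=1+np.argmin([np.hypot(*(q-s)) for q in ce[1:]]);return ce[k]+[x-s,y-s],st[k,4]
E
python3 - <<'E'
from h import *
im,ci=load('w7')
a,n=dark(im,(257,62));b,m=dark(im,(384,67));print(a,n,b,m)
A=atz(ci,a,50);B=atz(ci,b,38);print(A,B,A-B)
im,ci=load('w2');b,m=dark(im,(328,68));print(atz(ci,b,38));print(state()['tcp_pos'])
E
```

```text
[256.34677419  62.20967742] 124 [383.046875  67.765625] 192
[605.56112082 -80.94640096  50.        ] [ 602.68849542 -240.982923     38.        ] [  2.8726254  160.03652204  12.        ]
[ 602.5724342  -241.00180726   38.        ]
[473.03763664 -81.69382425 255.53330851]
```

Run:
```python
from h import *
go((405.5,356,130),13.1)
```

```text
t10.32 from [473.  -81.7 255.5] yaw -90.1 op 85.5 F [-0.  -0.5  0.4]
-0.11 -0.24 -103.15 -0.4377 0.0684 0.1249
```

>>> {"fn": "drive_tool", "kwargs": {
  "steps": "0 0 -7 -0.02 0.005 0 0.085;0 0 -14 -0.055 0.01 0 0.085;0 0 -21 -0.09 0.015 0 0.085;0 0 -28 -0.125 0.02 0 0.085;0 0 -35 -0.16 0.025 0 0.085;0 0 -42 -0.195 0.03 0 0.085;0 0 -49 -0.23 0.035 0 0.085;0 0 -56 -0.265 0.04 0 0.085;0 0 -63 -0.3 0.045 0.01 0.085;0 0 -70 -0.335 0.05 0.02 0.085;0 0 -77 -0.365 0.055 0.035 0.085;0 0 -84 -0.39 0.06 0.055 0.085;0 0 -91 -0.41 0.065 0.08 0.085;0 0 -98 -0.425 0.068 0.1 0.085;0 0 -103.2 -0.4377 0.0684 0.12 0.085;0 0 -103.2 -0.4377 0.0684 0.1249 0.085;0 0 -103.2 -0.4377 0.0684 0.1249 0.085;0 0 -103.2 -0.4377 0.0684 0.1249 0.085"
}}

```text
t: 11.82
tcp_pos: [404.0, 355.7, 128.2]
orientation: [0.001, 0.993, 0.114, -0.001]
force: [-0.2, -0.4, 0.5]
opening: 85.3
```

Run:
```python
from h import *
im,ci=snap('w8');im,ci=snap('w8');go((405.5,356,1),13.1)
```

```text
t11.92 from [405.2 356.1 130.1] yaw 13.1 op 84.8 F [0.3 0.1 0. ]
-0.02 -0.07 -0.03 0.0001 0.0003 0.1291
```

View pics/w8.png

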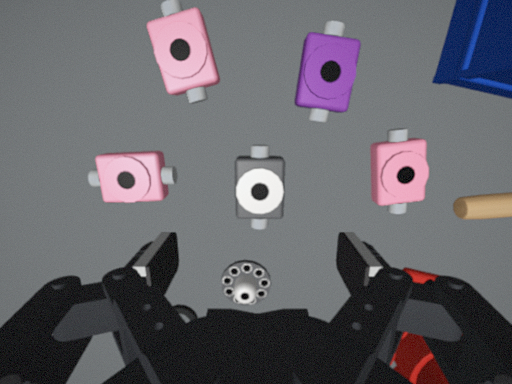

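Run:
```python
from h import *
im,ci=load('w8')
a,n=dark(im,(260,191),7);print(a,n,atz(ci,a,27),atz(ci,a,25))
p,q=atz(ci,(260,151),13.5),atz(ci,(258.8,222.5),13.5);print(p,q,(p+q)/2,np.degrees(np.arctan2(*(p-q)[1::-1]))-90)
cv2.imwrite('pics/w8c.png',cv2.resize(im[130:250,190:330],None,fx=5,fy=5,interpolation=cv2.INTER_CUBIC))
```

```text
[259.65641026 191.17435897] 195 [406.84005254 356.63866875  27.        ] [406.98369132 356.10318271  25.        ]
[399.00271987 391.90759321  13.5       ] [414.60946674 320.27770252  13.5       ] [406.8060933  356.09264786  13.5       ] 12.291527736389156
```

View pics/w8c.png

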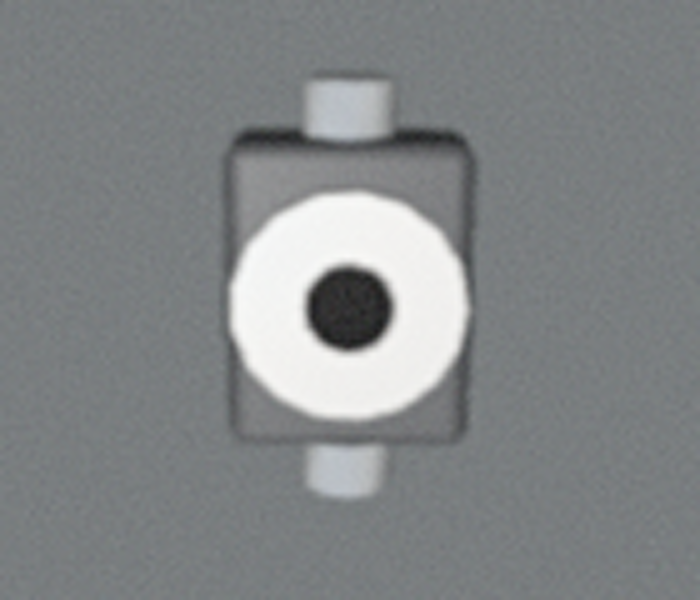

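>>> {"fn": "drive_tool", "kwargs": {
  "steps": "0 0 0 0.0015 0 0.035 0.085;0 0 0 0.0015 0 0.07 0.085;0 0 0 0.0015 0 0.1 0.085;0 0 0 0.0015 0 0.118 0.085;0 0 0 0.0015 0 0.126 0.085;0 0 0 0.0015 0 0.128 0.085;0 0 0 0.0015 0 0.128 0.04;0 0 0 0.0015 0 0.128 0.04;0 0 0 0.0015 0 0.128 0.04;0 0 0 0.0015 0 0.128 0.04;0 0 0 0.0015 0 0.128 0.04;0 0 0 0.0015 0 0.128 0.04;0 0 0 0.0015 0 0.128 0.04",
  "force": 60
}}

```text
t: 13.0
tcp_pos: [407.2, 357.8, 3.6]
orientation: [-0.001, 0.993, 0.115, 0.002]
force: [-0.7, -0.5, 5.4]
opening: 46.6
```

>>> {"fn": "drive_tool", "kwargs": {
  "steps": "0 0 0 0 0 -0.01 0.04;0 0 0 0 0 -0.03 0.04;0 0 0 0 0 -0.065 0.04;0 0 0 0 0 -0.1 0.04;0 0 0 0 0 -0.128 0.04;0 0 0 0 0 -0.13 0.04"
}}

```text
t: 13.5
tcp_pos: [409.0, 359.2, 137.5]
orientation: [-0.003, 0.993, 0.115, 0.005]
force: [2.9, 1.8, -5.1]
opening: 46.8
```

Run:
```python
from h import *
get_image('wrist');go((613,78,130),-1)
```

```text
t13.55 from [407.9 358.3 135.1] yaw 13.2 op 46.6 F [ 0.  -0.  -5.1]
-0.24 -0.41 14.18 0.1357 0.3197 0.0051
```

>>> {"fn": "drive_tool", "kwargs": {
  "steps": "0 0 2 0.006 0.014 0 0.04;0 0 4 0.018 0.042 0 0.04;0 0 6 0.031 0.073 0 0.04;0 0 8 0.045 0.106 0 0.04;0 0 10 0.059 0.139 0 0.04;0 0 12 0.073 0.172 0 0.04;0 0 14 0.087 0.205 0 0.04;0 0 14.9 0.101 0.238 0 0.04;0 0 14.9 0.114 0.269 0 0.04;0 0 14.9 0.126 0.296 0 0.04;0 0 14.9 0.133 0.314 0.01 0.04;0 0 14.9 0.1357 0.3197 0.04 0.04;0 0 14.9 0.1357 0.3197 0.075 0.04;0 0 14.9 0.1357 0.3197 0.105 0.04;0 0 14.9 0.1357 0.3197 0.116 0.04;0 0 14.9 0.1357 0.3197 0.116 0.04;0 0 14.9 0.1357 0.3197 0.116 0.04"
}}

```text
t: 14.97
tcp_pos: [608.7, 76.3, 13.4]
orientation: [0.0, 1.0, -0.015, -0.002]
force: [0.6, -0.1, -5.3]
opening: 46.4
```

Run:
```python
from h import *
get_image('wrist');get_image('wrist');go((613,78,4),-1.7)
im,ci=snap('w9');go((613,78,4),-1.7)
```

```text
t15.07 from [612.5  76.6  17. ] yaw -1.7 op 46.6 F [ 1.1 -1.2 -5.7]
-0.02 -0.20 -0.00 0.0004 -0.0014 0.0130
t15.12 from [613.1  76.6  17.7] yaw -1.7 op 46.5 F [ 0.5  0.9 -5.4]
-0.02 -0.28 -0.00 -0.0002 -0.0014 0.0137
```

View pics/w9.png

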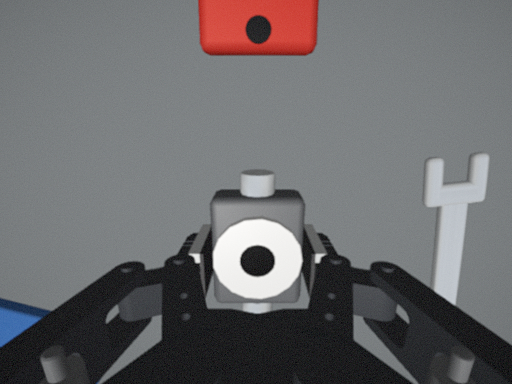

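Run:
```python
from h import *
im,ci=load('w9')
for z in (39,41,43): print(atz(ci,(257.5,261),z))
print(atz(ci,(258.5,29.5),12))
go((613,78,4),-1.7)
```

```text
[612.29693154  75.00558538  39.        ]
[612.32160466  76.16420944  41.        ]
[612.34627778  77.32283351  43.        ]
[616.12908795 186.17994626  12.        ]
t15.12 from [613.1  76.6  17.7] yaw -1.7 op 46.5 F [ 0.5  0.9 -5.4]
-0.02 -0.28 -0.00 -0.0002 -0.0014 0.0137
```

>>> {"fn": "drive_tool", "kwargs": {
  "steps": "0 0 0 0 -0.0016 0.004 0.04;0 0 0 0 -0.0016 0.008 0.04;0 0 0 0 -0.0016 0.01 0.04;0 0 0 0 -0.0016 0.011 0.04;0 0 0 0 -0.0016 0.012 0.04;0 0 0 0 -0.0016 0.0125 0.04;0 0 0 0 -0.0016 0.013 0.04;0 0 0 0 -0.0016 0.013 0.04;0 0 0 0 -0.0016 0.013 0.04"
}}

```text
t: 15.87
tcp_pos: [610.5, 77.9, 3.7]
orientation: [0.0, 1.0, -0.015, -0.001]
force: [-5.9, 0.5, 4.8]
opening: 46.5
```

>>> {"fn": "drive_tool", "kwargs": {
  "steps": "0 0 0 0 0 -0.002 0.04;0 0 0 0.001 0 -0.003 0.04;0 0 0 0.001 0 -0.003 0.04;0 0 0 0.001 0 -0.003 0.04;0 0 0 0.001 0 -0.003 0.04;0 0 0 0.001 0 -0.003 0.04"
}}

```text
t: 16.37
tcp_pos: [611.5, 77.8, 4.9]
orientation: [0.0, 1.0, -0.015, -0.0]
force: [-0.1, -0.2, -5.9]
opening: 46.5
```

Run:
```python
from h import *
get_image('wrist');go((613,78,4),-1.7)
```

```text
t16.42 from [611.5  77.8   5. ] yaw -1.7 op 46.7 F [ 0.2  0.4 -6.2]
0.00 0.03 -0.03 0.0015 -0.0003 0.0010
```

>>> {"fn": "drive_tool", "kwargs": {
  "steps": "0 0 0 0.0015 0 0 0.04;0 0 0 0.0015 0 0 0.04;0 0 0 0.0015 0 0.0005 0.04;0 0 0 0.0015 0 0.001 0.04;0 0 0 0.0015 0 0.0015 0.04;0 0 0 0.0015 0 0.002 0.04;0 0 0 0.0015 0 0.002 0.04"
}}

```text
t: 17.0
tcp_pos: [613.2, 77.8, 3.7]
orientation: [0.0, 1.0, -0.015, -0.0]
force: [-1.1, -0.7, -3.2]
opening: 46.3
```

>>> {"fn": "drive_tool", "kwargs": {
  "steps": "0 0 0 0 0 0.0007 0.04;0 0 0 0 0 0.0007 0.05;0 0 0 0 0 0.0007 0.06;0 0 0 0 0 0.0007 0.075;0 0 0 0 0 0.0007 0.085;0 0 0 0 0 0.0007 0.085;0 0 0 0 0 0.0007 0.085;0 0 0 0 0 -0.03 0.085;0 0 0 0 0 -0.07 0.085;0 0 0 0 0 -0.11 0.085;0 0 0 -0.03 0 -0.15 0.085;0 0 0 -0.06 0.02 -0.19 0.085;0 0 0 -0.09 0.04 -0.23 0.085"
}}

```text
t: 18.08
tcp_pos: [539.8, 51.8, 211.1]
orientation: [-0.0, 1.0, -0.014, 0.0]
force: [-0.0, -0.3, 0.6]
opening: 85.0
```

Run:
```python
from h import *
go((440,-10,300),-90)
```

```text
t18.08 from [539.8  51.8 211.1] yaw -1.6 op 85.0 F [-0.  -0.3  0.6]
-0.05 -0.04 88.36 -0.0979 0.0646 -0.0890
```

>>> {"fn": "drive_tool", "kwargs": {
  "steps": "0 0 7 -0.01 0.01 -0.01 0.085;0 0 14 -0.02 0.015 -0.02 0.085;0 0 21 -0.03 0.02 -0.03 0.085;0 0 28 -0.04 0.03 -0.04 0.085;0 0 35 -0.05 0.035 -0.05 0.085;0 0 42 -0.06 0.04 -0.06 0.085;0 0 49 -0.07 0.05 -0.07 0.085;0 0 56 -0.08 0.055 -0.08 0.085;0 0 63 -0.09 0.06 -0.09 0.085;0 0 70 -0.098 0.065 -0.09 0.085;0 0 77 -0.098 0.065 -0.09 0.085;0 0 84 -0.098 0.065 -0.09 0.085;0 0 88.4 -0.098 0.065 -0.09 0.085;0 0 88.4 -0.098 0.065 -0.09 0.085;0 0 88.4 -0.098 0.065 -0.09 0.085;0 0 88.4 -0.098 0.065 -0.09 0.085"
}}

```text
t: 19.42
tcp_pos: [440.5, -10.5, 299.3]
orientation: [-0.0, -0.707, 0.707, 0.0]
force: [-0.3, 1.0, 0.8]
opening: 84.8
```

Run:
```python
from h import *
im,ci=snap('w10');go((427.5,-240.3,110),-90)
```

```text
t19.47 from [440.5 -10.5 299.3] yaw -90.0 op 85.5 F [ 0.4 -1.1  0.2]
0.00 -0.00 -0.04 0.2298 0.0128 0.1893
```

View pics/w10.png

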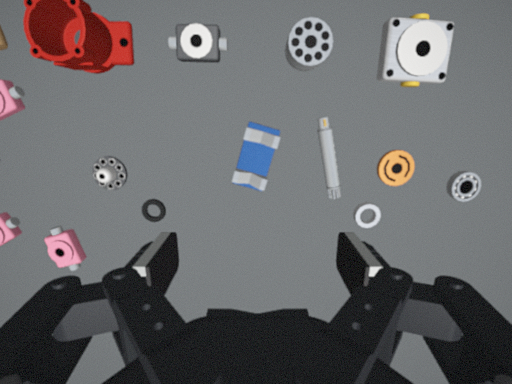

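Run:
```python
from h import *
im,ci=load('w10')
P={}
for k,c,z in [('cov',(423,48),38),('cyl',(311,41),50),('sw',(196,41),27)]:
    a,n=dark(im,c,8);P[k]=atz(ci,a,z)[:2];print(k,np.round(a,1),n,np.round(P[k],1))
u=np.float32(im[0:80,15:145]);cv2.imwrite('pics/h2.png',cv2.resize(im[0:90,15:145],None,fx=6,fy=6,interpolation=cv2.INTER_CUBIC))
```

```text
cov [422.7  48.1] 156 [ 602.5 -240.8]
cyl [310.4  41.3] 103 [605.3 -80.7]
sw [195.7  40.3] 95 [612.4  76.4]
```

View pics/h2.png

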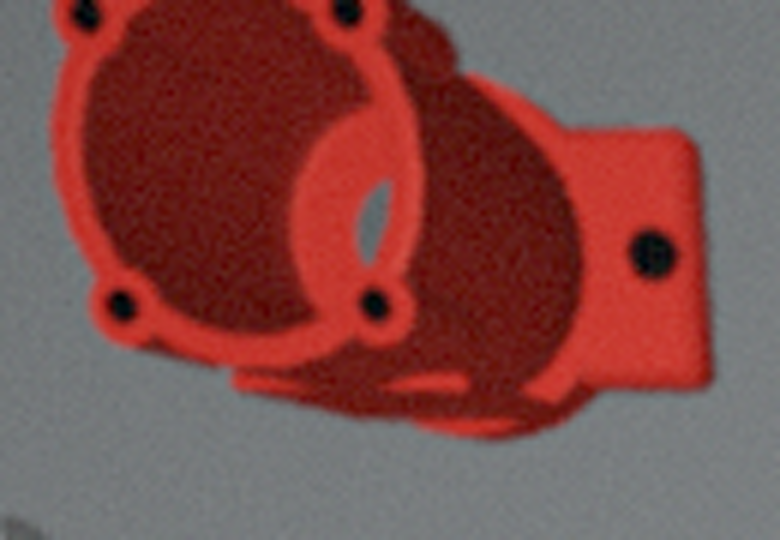

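Run:
```python
from h import *
im,ci=load('w10')
hs=[atz(ci,(15+x/6-.4,y/6-.4),88)[:2] for x,y in [(86,14),(347,10),(122,306),(376,306)]];print(np.round(hs,1));H=np.mean(hs,0);print(H)
C=np.array([602.5,-240.8]);u=(H-C)/np.linalg.norm(H-C);print(np.linalg.norm(H-C))
for p in [(605.3,-80.7),(612.4,76.4)]:
    d=np.array(p)-C;print(d@u,d[0]*u[1]-d[1]*u[0])
```

```text
[[645.3 264.1]
 [643.3 209.2]
 [590.4 265.7]
 [588.5 210.8]]
[616.85148345 237.4223329 ]
478.4376289154543
160.11194567768376 -2.003709386724153
317.35422656126457 0.3806359173556402
```

>>> {"fn": "drive_tool", "kwargs": {
  "steps": "0 0 0 0.02 0.001 0.01 0.085;0 0 0 0.05 0.003 0.025 0.085;0 0 0 0.08 0.005 0.045 0.085;0 0 0 0.11 0.007 0.065 0.085;0 0 0 0.14 0.009 0.09 0.085;0 0 0 0.17 0.011 0.115 0.085;0 0 0 0.2 0.012 0.14 0.085;0 0 0 0.22 0.0128 0.165 0.085;0 0 0 0.2298 0.0128 0.185 0.085;0 0 0 0.2298 0.0128 0.19 0.085;0 0 0 0.2298 0.0128 0.19 0.085;0 0 0 0.2298 0.0128 0.19 0.085"
}}

```text
t: 20.47
tcp_pos: [427.4, -239.8, 109.6]
orientation: [0.0, -0.707, 0.708, 0.0]
force: [-0.5, 0.3, 0.8]
opening: 84.9
```

Run:
```python
from h import *
im,ci=snap('w11');go((427.5,-240.3,-3),-90)
a,n=dark(im,(257,225),14);print(a,n,atz(ci,a,10))
```

```text
t20.52 from [ 428.  -240.   110.4] yaw -90.1 op 84.9 F [0.4 0.5 0.9]
-0.07 -0.03 -0.06 0.0003 0.0007 0.1134
[255.         211.33333333] 9 [ 407.39290516 -237.24392048   10.        ]
```

View pics/w11.png

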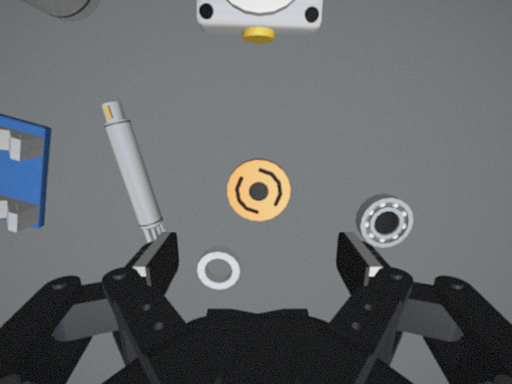

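>>> {"fn": "drive_tool", "kwargs": {
  "steps": "0 0 0 -0.0005 0 0.035 0.085;0 0 0 -0.0005 0 0.07 0.085;0 0 0 -0.0005 0 0.095 0.085;0 0 0 -0.0005 0 0.106 0.085;0 0 0 -0.0005 0 0.111 0.08;0 0 0 -0.0005 0 0.112 0.07;0 0 0 -0.0005 0 0.112 0.066;0 0 0 -0.0005 0 0.112 0.066;0 0 0 -0.0005 0 0.112 0.066",
  "force": 30
}}

```text
t: 21.27
tcp_pos: [428.7, -240.7, -1.0]
orientation: [0.0, -0.706, 0.708, -0.002]
force: [1.3, 1.0, 1.0]
opening: 66.3
```

Run:
```python
from h import *
im,ci=snap('w12');go((427.5,-240.3,-3),-90)
print(atz(load('w11')[1],(258.5,190.5),10))
cv2.imwrite('pics/w12c.png',cv2.resize(im[190:350,140:380],None,fx=3,fy=3))
```

```text
t21.32 from [ 428.4 -240.6   -1.2] yaw -90.1 op 65.9 F [ 0.8 -0.1  0.9]
-0.14 -0.09 -0.12 -0.0003 0.0009 0.0018
[ 427.97889348 -240.57510893   10.        ]
```

View pics/w12c.png

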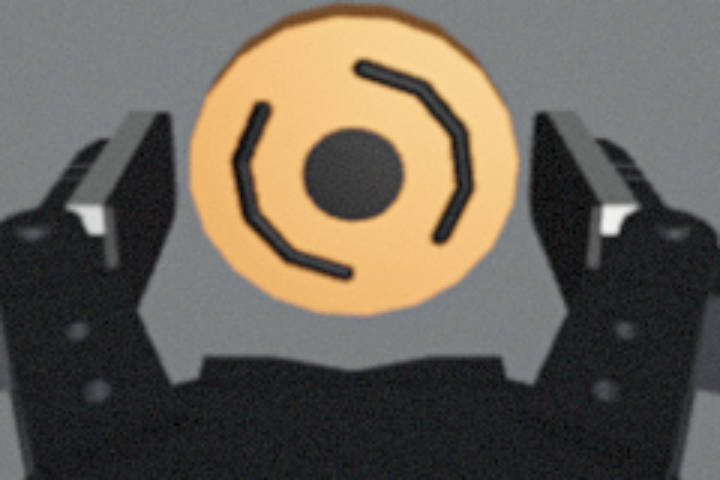

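>>> {"fn": "drive_tool", "kwargs": {
  "steps": "0 0 0 0 0.0005 0.001 0.066;0 0 0 0 0.0005 0.002 0.066;0 0 0 0 0.0005 0.002 0.062;0 0 0 0 0.0005 0.002 0.055;0 0 0 0 0.0005 0.002 0.05;0 0 0 0 0.0005 0.002 0.05;0 0 0 0 0.0005 0.002 0.05;0 0 0 0 0.0005 0.002 0.05",
  "force": 40
}}

```text
t: 21.98
tcp_pos: [426.7, -240.0, -4.0]
orientation: [-0.0, -0.706, 0.708, 0.0]
force: [-1.2, 0.4, 5.6]
opening: 57.9
```

>>> {"fn": "drive_tool", "kwargs": {
  "steps": "0 0 0 0 0 -0.005 0.05;0 0 0 0 0 -0.02 0.05;0 0 0 0 0 -0.05 0.05;0 0 0 0 0 -0.09 0.05;0 0 0 0 0 -0.11 0.05;0 0 0 0 0 -0.11 0.05;0 0 0 0 0 -0.11 0.05"
}}

```text
t: 22.57
tcp_pos: [427.4, -240.3, 106.5]
orientation: [0.0, -0.706, 0.708, -0.001]
force: [-0.3, 0.3, -2.5]
opening: 58.8
```

Run:
```python
from h import *
im,ci=snap('w13');go((602.5,-241,100),-90)
cv2.imwrite('pics/w13c.png',cv2.resize(im[140:380,130:390],None,fx=2.5,fy=2.5))
```

```text
t22.62 from [ 426.1 -239.4  104.9] yaw -90.1 op 58.2 F [-0.2  0.5 -2.5]
0.04 0.03 -0.13 0.0012 -0.1764 0.0048
```

View pics/w13c.png

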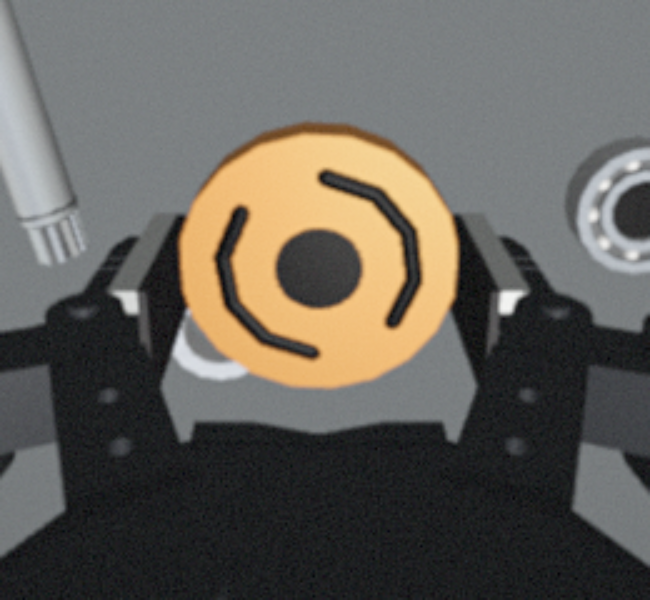

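Run:
```python
from h import *
im,ci=load('w13')
for z in (117,119,121):print(atz(ci,(257.2,247.2),z))
print(state()['tcp_pos'], ray(ci,(256,192))[0])
```

```text
[ 426.70420299 -239.90628249  117.        ]
[ 427.73315755 -239.90504222  119.        ]
[ 428.7621121  -239.90380196  121.        ]
[ 426.06397713 -239.35217196  104.91058616] [ 494.09475281 -239.8250525   247.98838861]
```

>>> {"fn": "drive_tool", "kwargs": {
  "steps": "0 0 0 0 -0.012 0 0.05;0 0 0 0 -0.035 0 0.05;0 0 0 0 -0.062 0 0.05;0 0 0 0 -0.09 0 0.05;0 0 0 0 -0.118 0 0.05;0 0 0 0 -0.145 0 0.05;0 0 0 0.001 -0.163 0 0.05;0 0 0 0.0012 -0.173 0.01 0.05;0 0 0 0.0012 -0.1755 0.025 0.05;0 0 0 0.0012 -0.1755 0.04 0.05;0 0 0 0.0012 -0.1755 0.05 0.05;0 0 0 0.0012 -0.1755 0.05 0.05;0 0 0 0.0012 -0.1755 0.05 0.05;0 0 0 0.0012 -0.1755 0.05 0.05"
}}

```text
t: 23.78
tcp_pos: [601.7, -241.5, 55.2]
orientation: [-0.0, -0.706, 0.708, 0.0]
force: [0.3, -1.0, -1.3]
opening: 58.1
```

Run:
```python
from h import *
get_image('wrist');im,ci=snap('w14');go((601.5,-240.7,34),-90)
cv2.imwrite('pics/w14c.png',cv2.resize(im[100:340,130:390],None,fx=2.5,fy=2.5))
```

```text
t23.88 from [ 602.7 -241.9   56.5] yaw -90.2 op 58.2 F [-0.5 -0.1 -1. ]
-0.10 -0.05 -0.15 -0.0012 0.0012 0.0225
```

View pics/w14c.png

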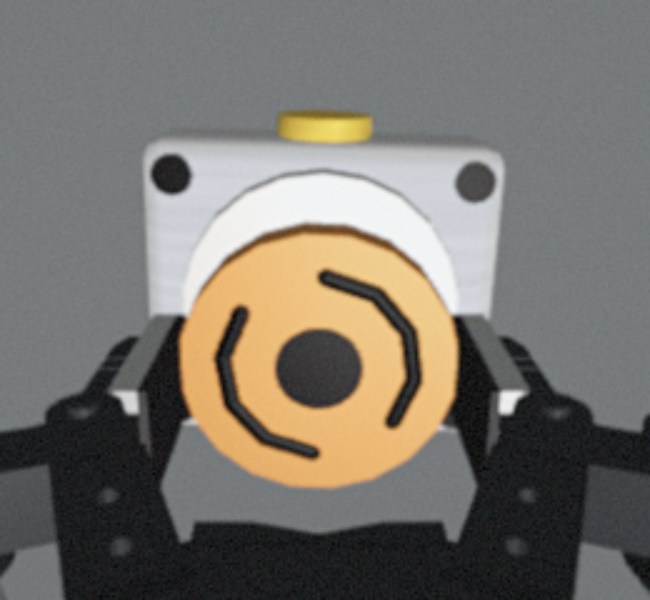

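Run:
```python
from h import *
im,ci=load('w14')
print(proj(ci,[(638.5,-241,38),(602.5,-241,38)]), atz(ci,(258.8,168),38), [atz(ci,(257.4,247.2),z) for z in (69,70.5,72)])
go((601.5,-240.7,34),-90)
```

```text
[[256.32017284 169.64126011]
 [256.49541445 225.09887429]] [ 639.50117847 -242.49750641   38.        ] [array([ 602.89432857, -241.54500955,   69.        ]), array([ 603.66883853, -241.54491672,   70.5       ]), array([ 604.44334849, -241.54482388,   72.        ])]
t23.88 from [ 602.7 -241.9   56.5] yaw -90.2 op 58.2 F [-0.5 -0.1 -1. ]
-0.10 -0.05 -0.15 -0.0012 0.0012 0.0225
```

>>> {"fn": "drive_tool", "kwargs": {
  "steps": "0 0 0 0 0.0003 0.006 0.05;0 0 0 0 0.0003 0.012 0.05;0 0 0 0 0.0003 0.016 0.05;0 0 0 0 0.0003 0.018 0.05;0 0 0 0 0.0003 0.019 0.05;0 0 0 0 0.0003 0.02 0.05;0 0 0 0 0.0003 0.02 0.05;0 0 0 0 0.0003 0.02 0.05;0 0 0 0 0.0003 0.02 0.05"
}}

```text
t: 24.63
tcp_pos: [602.1, -241.5, 35.6]
orientation: [0.0, -0.706, 0.708, -0.0]
force: [0.2, -0.3, -2.0]
opening: 58.2
```

>>> {"fn": "drive_tool", "kwargs": {
  "steps": "0 0 0 0 0 0.0005 0.05;0 0 0 0 0 0.001 0.05;0 0 0 0 0 0.0015 0.05;0 0 0 0 0 0.0015 0.05;0 0 0 0 0 0.0015 0.05"
}}

```text
t: 25.05
tcp_pos: [602.0, -241.4, 34.1]
orientation: [0.0, -0.706, 0.708, -0.0]
force: [-0.7, 0.9, -1.0]
opening: 58.0
```

>>> {"fn": "drive_tool", "kwargs": {
  "steps": "0 0 0 0 0 0.0005 0.05;0 0 0 0 0 0.001 0.05;0 0 0 0 0 0.001 0.05;0 0 0 0 0 0.001 0.05"
}}

```text
t: 25.38
tcp_pos: [602.0, -241.5, 34.0]
orientation: [-0.0, -0.706, 0.708, 0.0]
force: [-1.9, 0.9, 4.8]
opening: 58.1
```

>>> {"fn": "drive_tool", "kwargs": {
  "steps": "0 0 0 0 0 0 0.062;0 0 0 0 0 0 0.068;0 0 0 0 0 0 0.075;0 0 0 0 0 0 0.085;0 0 0 0 0 0 0.085;0 0 0 0 0 0 0.085;0 0 0 0 0 -0.03 0.085;0 0 0 0 0 -0.07 0.085;0 0 0 0 0.01 -0.11 0.085;0 0 0 0 0.04 -0.14 0.085;0 0 0 -0.02 0.08 -0.17 0.085;0 0 0 -0.05 0.1 -0.19 0.085;0 0 0 -0.06 0.11 -0.19 0.085;0 0 0 -0.06 0.11 -0.19 0.085"
}}

```text
t: 26.55
tcp_pos: [490.0, -178.8, 225.1]
orientation: [0.001, -0.707, 0.708, -0.0]
force: [-0.8, 1.1, -0.2]
opening: 85.0
```

Run:
```python
from h import *
get_image('wrist');im,ci=snap('w15');go((418,238.3,120),-90)
cv2.imwrite('pics/w15c.png',cv2.resize(im[20:220,150:450],None,fx=2.5,fy=2.5,interpolation=cv2.INTER_CUBIC))
```

```text
t26.65 from [ 492.1 -181.   223.6] yaw -90.1 op 84.9 F [0.4 0.4 0. ]
-0.11 -0.06 -0.08 -0.4193 0.0749 0.1030
```

View pics/w15c.png

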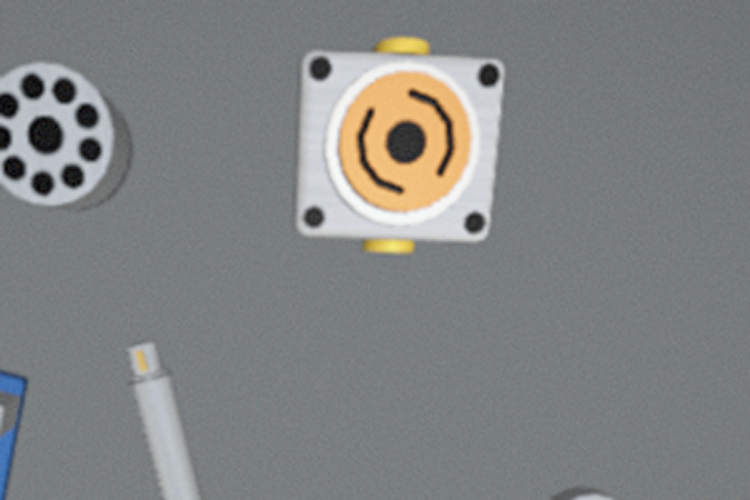

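Run:
```python
from h import *
im,ci=load('w15');g=cv2.GaussianBlur(im,(3,3),0).astype(int)[20:140,260:360]
b,r=g[...,0],g[...,2]
def ell(m):
    cs,_=cv2.findContours(m.astype(np.uint8),cv2.RETR_EXTERNAL,cv2.CHAIN_APPROX_NONE);c=max(cs,key=cv2.contourArea);return cv2.fitEllipse(c)
e=ell(r-b>50);print(e);print(atz(ci,np.add(e[0],(260,20)),48))
# hole
a,n=dark(im,(312,76),10);print(a,n,atz(ci,a,48))
for t in (215,225,235):
    m=(np.minimum(b,r)>t)|(r-b>40);m=cv2.morphologyEx(m.astype(np.uint8),cv2.MORPH_OPEN,np.ones((5,5)));e=ell(m);print(t,e[1],atz(ci,np.add(e[0],(260,20)),38))
```

```text
((51.50565719604492, 56.24433898925781), (51.536338806152344, 55.71743392944336), 20.952239990234375)
[ 602.603288   -240.22015863   48.        ]
[311.94270833  76.453125  ] 192 [ 602.3881055  -240.71668511   48.        ]
215 (52.567752838134766, 60.254600524902344) [ 603.63069948 -242.85665056   38.        ]
225 (51.88297653198242, 56.78456115722656) [ 604.29601925 -242.21580761   38.        ]
235 (51.990882873535156, 56.28550720214844) [ 604.10992043 -242.20668617   38.        ]
```

Run:
```python
from h import *
im,ci=load('w15');th=np.linspace(0,2*np.pi,72)
print(atz(ci,(310.6,77.2),38))
o=cv2.resize(im[40:120,265:355],None,fx=6.5,fy=6.5,interpolation=cv2.INTER_CUBIC)
for c,r,z,col in [((602.5,-241),36,38,(0,0,255)),((602.5,-240.5),30,48,(255,0,0))]:
    q=(proj(ci,np.c_[c[0]+r*np.cos(th),c[1]+r*np.sin(th),0*th+z])-[265,40]+.5)*6.5
    cv2.polylines(o,[np.int32(q)],True,col,1)
cv2.imwrite('pics/w15d.png',o)
```

```text
[ 602.96801389 -241.13138808   38.        ]
```

View pics/w15d.png

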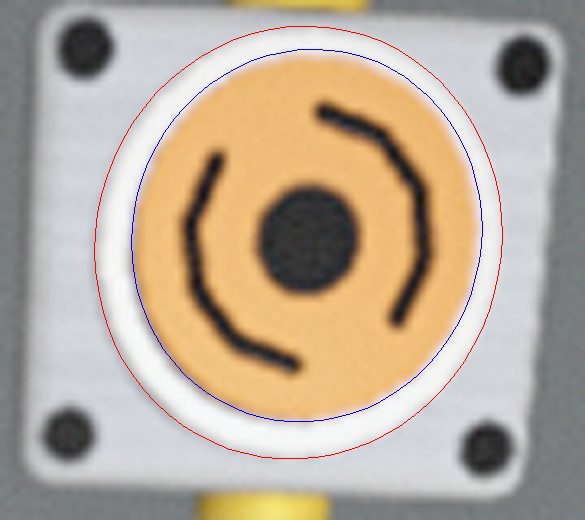

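>>> {"fn": "drive_tool", "kwargs": {
  "steps": "0 0 0 -0.015 0.003 0 0.06;0 0 0 -0.045 0.008 0 0.06;0 0 0 -0.08 0.014 0 0.06;0 0 0 -0.12 0.021 0 0.06;0 0 0 -0.16 0.028 0 0.06;0 0 0 -0.2 0.035 0 0.06;0 0 0 -0.24 0.042 0 0.06;0 0 0 -0.28 0.05 0.01 0.06;0 0 0 -0.32 0.057 0.02 0.06;0 0 0 -0.355 0.063 0.04 0.06;0 0 0 -0.385 0.069 0.06 0.06;0 0 0 -0.405 0.073 0.08 0.06;0 0 0 -0.417 0.075 0.1 0.06;0 0 0 -0.4193 0.075 0.103 0.06;0 0 0 -0.4193 0.075 0.103 0.06;0 0 0 -0.4193 0.075 0.103 0.06;0 0 0 -0.4193 0.075 0.103 0.06"
}}

```text
t: 28.07
tcp_pos: [419.2, 238.1, 120.7]
orientation: [0.001, -0.706, 0.708, -0.0]
force: [0.4, 0.6, -0.5]
opening: 60.2
```

Run:
```python
from h import *
get_image('wrist');im,ci=snap('w16');go((418,238.3,7),-90)
cv2.imwrite('pics/w16c.png',cv2.resize(im[140:260,190:330],None,fx=5,fy=5,interpolation=cv2.INTER_CUBIC))
```

```text
t28.17 from [419.3 238.  121.1] yaw -90.2 op 59.8 F [-0.5 -0.3  0. ]
-0.13 0.05 -0.21 -0.0002 0.0016 0.1141
```

View pics/w16c.png

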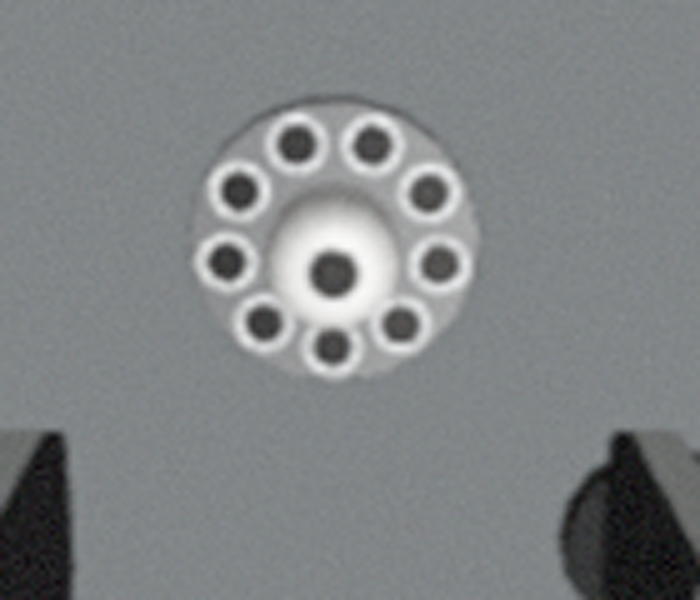

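Run:
```python
from h import *
im,ci=load('w16')
p=np.array([(298,145),(373,145),(429,194),(440,265),(401,325),(333,347),(264,323),(227,262),(239,191)])/5-.4+[190,140]
w=np.array([atz(ci,q,6)[:2] for q in p]);print(w.mean(0),np.linalg.norm(w-w.mean(0),axis=1).round(1));print(atz(ci,(333/5-.4+190,273/5-.4+140),27))
print('ring',atz(ci,(302,246),3)); im2,c2=load('w10');print(atz(c2,(153.5,210),3), state()['tcp_pos'])
```

```text
[417.889006  239.3042278] [21.3 21.5 21.4 21.5 21.4 21.3 21.4 21.5 21.6]
[418.21752129 239.36236713  27.        ]
ring [353.66688856 190.88962909   3.        ]
[351.71655836 170.2859008    3.        ] [419.30549664 237.9865493  121.08625965]
```

>>> {"fn": "drive_tool", "kwargs": {
  "steps": "0 0 0 -0.0012 0.0013 0.035 0.06;0 0 0 -0.0012 0.0013 0.07 0.06;0 0 0 -0.0012 0.0013 0.095 0.06;0 0 0 -0.0012 0.0013 0.107 0.06;0 0 0 -0.0012 0.0013 0.112 0.06;0 0 0 -0.0012 0.0013 0.113 0.06;0 0 0 -0.0012 0.0013 0.113 0.06;0 0 0 -0.0012 0.0013 0.113 0.045;0 0 0 -0.0012 0.0013 0.113 0.035;0 0 0 -0.0012 0.0013 0.113 0.03;0 0 0 -0.0012 0.0013 0.113 0.03",
  "force": 30
}}

```text
t: 29.08
tcp_pos: [417.4, 239.9, 7.7]
orientation: [0.001, -0.706, 0.708, -0.0]
force: [-0.1, -0.7, 0.6]
opening: 30.1
```

Run:
```python
from h import *
get_image('wrist');im,ci=snap('w17');go((418,239.2,7),-90)
cv2.imwrite('pics/w17c.png',cv2.resize(im[180:340,140:380],None,fx=3.2,fy=3.2,interpolation=cv2.INTER_CUBIC))
```

```text
t29.18 from [417.  239.7   7.3] yaw -90.1 op 29.8 F [-0.3 -0.5 -0.5]
-0.05 0.02 -0.12 0.0005 -0.0010 0.0003
```

View pics/w17c.png

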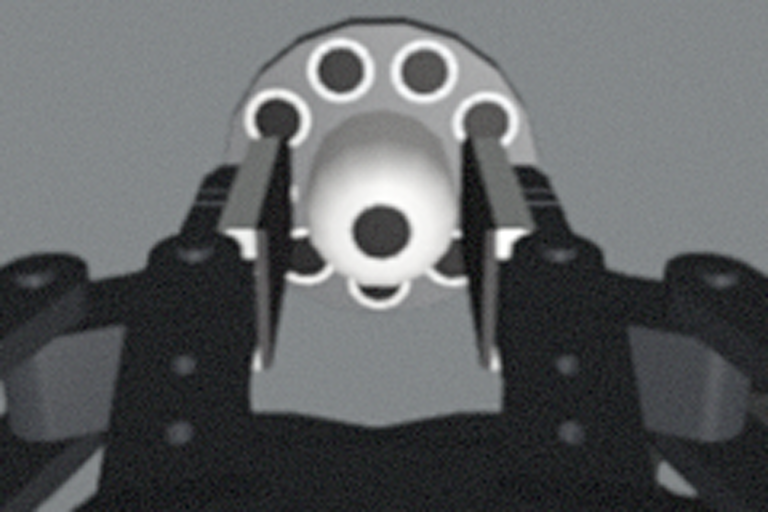

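>>> {"fn": "drive_tool", "kwargs": {
  "steps": "0 0 0 0 -0.0007 0 0.028;0 0 0 0 -0.0007 0 0.024;0 0 0 0 -0.0007 0 0.018;0 0 0 0 -0.0007 0 0.018;0 0 0 0 -0.0007 0 0.018;0 0 0 0 -0.0007 0 0.018",
  "force": 35
}}

```text
t: 29.68
tcp_pos: [417.5, 239.6, 7.2]
orientation: [-0.0, -0.706, 0.708, -0.0]
force: [-1.5, -0.8, 5.8]
opening: 24.1
```

>>> {"fn": "drive_tool", "kwargs": {
  "steps": "0 0 0 0 0 -0.005 0.018;0 0 0 0 0 -0.02 0.018;0 0 0 0 0 -0.05 0.018;0 0 0 0 0 -0.09 0.018;0 0 0 0 0 -0.13 0.018;0 0 0 0 0 -0.14 0.018;0 0 0 0 0 -0.14 0.018"
}}

```text
t: 30.27
tcp_pos: [420.4, 241.0, 150.7]
orientation: [0.004, -0.706, 0.708, -0.002]
force: [-0.1, 0.0, -2.6]
opening: 24.5
```

Run:
```python
from h import *
get_image('wrist');im,ci=snap('w18');go((606,-81,150),-90)
cv2.imwrite('pics/w18c.png',cv2.resize(im[180:340,140:380],None,fx=3.2,fy=3.2,interpolation=cv2.INTER_CUBIC))
```

```text
t30.37 from [416.6 239.2 146.1] yaw -90.1 op 24.2 F [-0.9 -0.1 -2.4]
0.06 -0.02 -0.13 0.3198 -0.1901 -0.0040
```

View pics/w18c.png

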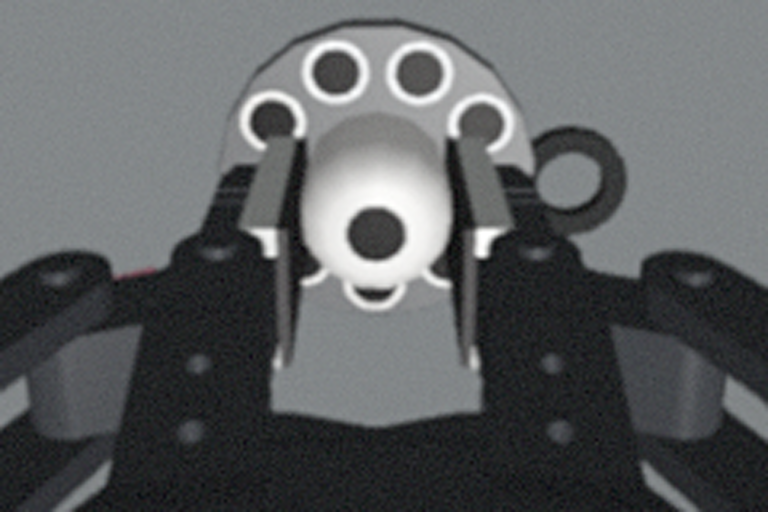

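Run:
```python
from h import *
im,ci=load('w18')
for z in (164,166):print(atz(ci,(257.5-.4,252.8-.4),z))
print(state()['tcp_pos'])
```

```text
[417.39673496 240.36321902 164.        ]
[418.47114289 240.35729674 166.        ]
[416.59606577 239.18325437 146.05444958]
```

>>> {"fn": "drive_tool", "kwargs": {
  "steps": "0 0 0 0.013 -0.008 0 0.018;0 0 0 0.04 -0.023 0 0.018;0 0 0 0.07 -0.041 0 0.018;0 0 0 0.1 -0.059 0 0.018;0 0 0 0.13 -0.076 0 0.018;0 0 0 0.16 -0.094 0 0.018;0 0 0 0.19 -0.112 0 0.018;0 0 0 0.22 -0.129 0 0.018;0 0 0 0.25 -0.147 0 0.018;0 0 0 0.28 -0.164 0 0.018;0 0 0 0.305 -0.179 0 0.018;0 0 0 0.318 -0.187 0 0.018;0 0 0 0.3208 -0.1884 0.015 0.018;0 0 0 0.3208 -0.1884 0.035 0.018;0 0 0 0.3208 -0.1884 0.055 0.018;0 0 0 0.3208 -0.1884 0.068 0.018;0 0 0 0.3208 -0.1884 0.068 0.018;0 0 0 0.3208 -0.1884 0.068 0.018;0 0 0 0.3208 -0.1884 0.068 0.018"
}}

```text
t: 31.95
tcp_pos: [605.3, -81.3, 78.9]
orientation: [0.0, -0.706, 0.708, -0.0]
force: [0.5, 0.1, -1.4]
opening: 24.6
```

Run:
```python
from h import *
get_image('wrist');im,ci=snap('w19');go((604.8,-81.6,57),-90)
cv2.imwrite('pics/w19c.png',cv2.resize(im[120:300,140:380],None,fx=3.2,fy=3.2,interpolation=cv2.INTER_CUBIC))
```

```text
t32.05 from [606.3 -81.6  80.2] yaw -90.1 op 24.3 F [-0.1  0.9 -1.1]
-0.15 -0.03 -0.10 -0.0000 0.0015 0.0232
```

View pics/w19c.png

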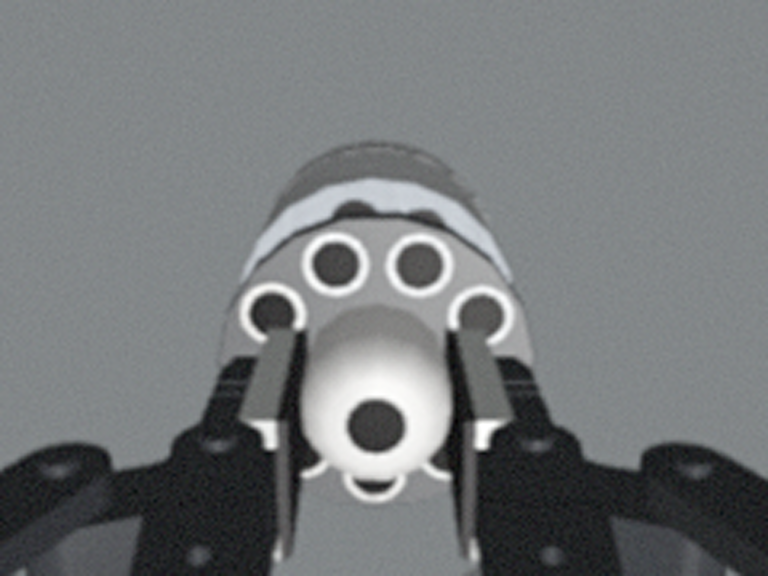

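Run:
```python
from h import *
im,ci=load('w19')
P=lambda x,y:(x/3.2+140-.35,y/3.2+120-.35)
e=atz(ci,P(377,179),50);print('blk edge',e,e[0]-30)
for z in (78,79,80):
    e=atz(ci,P(376,218),z);print('ret edge',z,e,e[0]-29)
for z in (99,100,101): print('hub',atz(ci,P(376,427),z))
# block sides: edge pts at z=50
for p in [(243,270),(511,270)]:print(atz(ci,P(*p),50))
for p in [(272,313),(482,314)]:print(atz(ci,P(*p),79))
```

```text
blk edge [635.94011591 -81.3842667   50.        ] 605.9401159076624
ret edge 78 [635.07980764 -81.17859971  78.        ] 606.0798076361109
ret edge 79 [635.34252733 -81.17892704  79.        ] 606.3425273345185
ret edge 80 [635.60524703 -81.17925437  80.        ] 606.6052470329263
hub [606.42898503 -81.13962753  99.        ]
hub [606.97130541 -81.14033003 100.        ]
hub [607.51362579 -81.14103252 101.        ]
[616.47342073 -53.22323932  50.        ]
[ 616.39782295 -109.50394867   50.        ]
[617.99562365 -62.75925377  79.        ]
[617.75723479 -99.91109877  79.        ]
```

>>> {"fn": "drive_tool", "kwargs": {
  "steps": "0 0 0 0 0.0006 0.006 0.018;0 0 0 0 0.0006 0.012 0.018;0 0 0 0 0.0006 0.017 0.018;0 0 0 0 0.0006 0.019 0.018;0 0 0 0 0.0006 0.02 0.018;0 0 0 0 0.0006 0.02 0.018;0 0 0 0 0.0006 0.02 0.018;0 0 0 0 0.0006 0.02 0.018"
}}

```text
t: 32.72
tcp_pos: [604.7, -81.8, 59.0]
orientation: [0.0, -0.706, 0.708, -0.0]
force: [-0.6, 0.5, -1.0]
opening: 24.5
```

>>> {"fn": "drive_tool", "kwargs": {
  "steps": "0 0 0 0 -0.0008 0 0.018;0 0 0 0 -0.0008 0.0005 0.018;0 0 0 0 -0.0008 0.001 0.018;0 0 0 0 -0.0008 0.0015 0.018;0 0 0 0 -0.0008 0.002 0.018;0 0 0 0 -0.0008 0.002 0.018;0 0 0 0 -0.0008 0.002 0.018"
}}

```text
t: 33.3
tcp_pos: [605.3, -81.7, 57.3]
orientation: [0.0, -0.706, 0.708, -0.0]
force: [-1.2, 0.8, 2.4]
opening: 24.6
```

>>> {"fn": "drive_tool", "kwargs": {
  "steps": "0 0 0 0 0 0 0.028;0 0 0 0 0 0 0.034;0 0 0 0 0 0 0.045;0 0 0 0 0 0 0.06;0 0 0 0 0 0 0.06;0 0 0 0 0 0 0.06;0 0 0 0 0 -0.02 0.06;0 0 0 0 0 -0.05 0.06;0 0 0 0 0 -0.09 0.06;0 0 0 0 0.03 -0.13 0.06;0 0 0 0 0.06 -0.17 0.06;0 0 0 0 0.09 -0.19 0.06;0 0 0 0 0.11 -0.19 0.06;0 0 0 0 0.11 -0.19 0.06;0 0 0 0 0.11 -0.19 0.06"
}}

```text
t: 34.55
tcp_pos: [494.8, -81.5, 247.9]
orientation: [0.001, -0.706, 0.708, -0.001]
force: [0.0, -0.8, 0.3]
opening: 59.8
```

Run:
```python
from h import *
get_image('wrist');im,ci=snap('w20')
o=cv2.resize(im[20:220,120:420],None,fx=2.5,fy=2.5,interpolation=cv2.INTER_CUBIC);cv2.imwrite('pics/w20c.png',o)
go((442,-126.7,120),-77.8)
```

```text
t34.65 from [495.7 -81.5 246.6] yaw -90.1 op 59.9 F [ 1.2 -0.   0.4]
-0.04 -0.00 -12.33 0.0453 0.0537 0.1266
```

View pics/w20c.png

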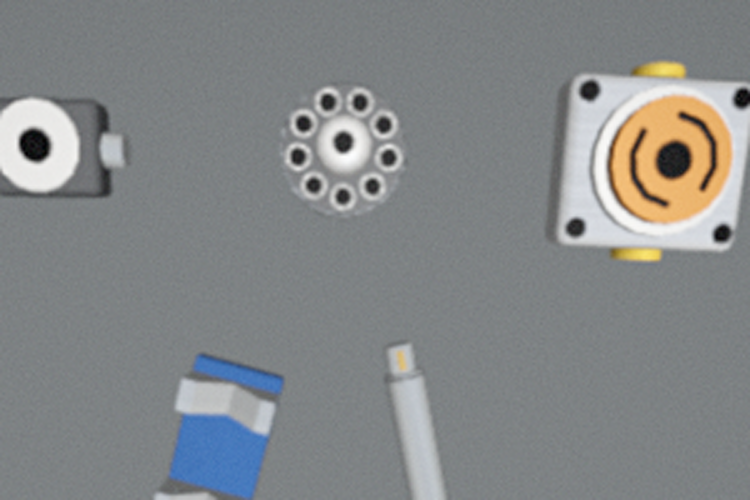

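>>> {"fn": "drive_tool", "kwargs": {
  "steps": "0 0 -2 0.008 0.009 0.015 0.06;0 0 -5 0.017 0.02 0.04 0.06;0 0 -8 0.028 0.033 0.07 0.06;0 0 -11 0.038 0.045 0.1 0.06;0 0 -12.3 0.0453 0.0537 0.12 0.06;0 0 -12.3 0.0453 0.0537 0.1266 0.06;0 0 -12.3 0.0453 0.0537 0.1266 0.06;0 0 -12.3 0.0453 0.0537 0.1266 0.06"
}}

```text
t: 35.32
tcp_pos: [442.8, -126.7, 120.2]
orientation: [-0.0, 0.778, -0.628, 0.0]
force: [0.3, -0.4, 0.9]
opening: 60.3
```

Run:
```python
from h import *
get_image('wrist');im,ci=snap('w21')
cv2.imwrite('pics/w21c.png',cv2.resize(im[90:290,150:390],None,fx=3,fy=3,interpolation=cv2.INTER_CUBIC))
go((442,-126.7,6),-77.8)
o=load('w20')[0];cv2.imwrite('pics/w20d.png',cv2.resize(o[45:115,220:300],None,fx=8,fy=8,interpolation=cv2.INTER_CUBIC))
```

```text
t35.42 from [ 443.9 -126.9  121.7] yaw -77.8 op 59.7 F [-0.1  0.5  0.5]
-0.17 -0.10 -0.01 -0.0008 0.0022 0.1157
```

View pics/w21c.png

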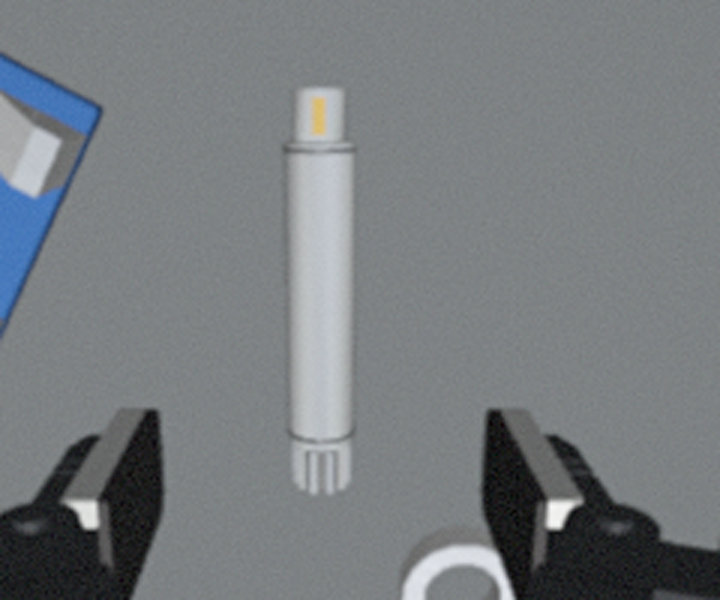

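View pics/w20d.png

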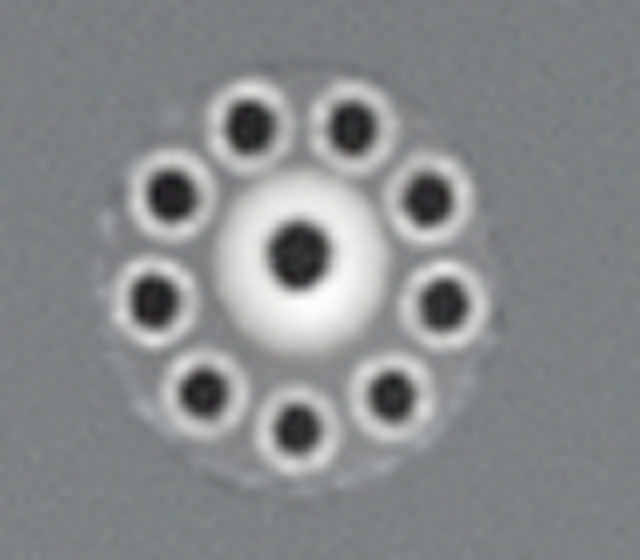

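Run:
```python
from h import *
im,ci=load('w21')
P=lambda x,y:(x/3+150-.33,y/3+90-.33)
for z in (11,22):
    a,b=atz(ci,P(320,150),z),atz(ci,P(322,439),z);print(z,a,b,(a+b)/2,np.linalg.norm(a-b),np.degrees(np.arctan2(*(a-b)[1::-1])))
a,b=atz(ci,P(320,88),19),atz(ci,P(322,493),8);print((a+b)/2,np.linalg.norm(a-b))
go((442,-126.7,6),-77.8)
```

```text
11 [ 489.19195479 -115.88052903   11.        ] [ 394.52665974 -136.9535009    11.        ] [ 441.85930726 -126.41701496   11.        ] 96.9824119582597 12.549707725879431
22 [ 490.04765721 -115.72184158   22.        ] [ 399.52057021 -135.87362749   22.        ] [ 444.78411371 -125.79773454   22.        ] 92.74291323152639 12.549707725879415
[ 440.16234193 -126.79865818   13.5       ] 138.15087015641114
t35.42 from [ 443.9 -126.9  121.7] yaw -77.8 op 59.7 F [-0.1  0.5  0.5]
-0.17 -0.10 -0.01 -0.0008 0.0022 0.1157
```

>>> {"fn": "drive_tool", "kwargs": {
  "steps": "0 0 -0.35 -0.0006 0.0015 0.035 0.06;0 0 -0.35 -0.0006 0.0015 0.07 0.06;0 0 -0.35 -0.0006 0.0015 0.098 0.06;0 0 -0.35 -0.0006 0.0015 0.111 0.06;0 0 -0.35 -0.0006 0.0015 0.116 0.06;0 0 -0.35 -0.0006 0.0015 0.117 0.05;0 0 -0.35 -0.0006 0.0015 0.117 0.035;0 0 -0.35 -0.0006 0.0015 0.117 0.026;0 0 -0.35 -0.0006 0.0015 0.117 0.018;0 0 -0.35 -0.0006 0.0015 0.117 0.015;0 0 -0.35 -0.0006 0.0015 0.117 0.015;0 0 -0.35 -0.0006 0.0015 0.117 0.015;0 0 -0.35 -0.0006 0.0015 0.117 0.015",
  "force": 40
}}

```text
t: 36.5
tcp_pos: [441.8, -127.0, 5.1]
orientation: [-0.001, 0.78, -0.626, 0.002]
force: [-0.6, 0.4, 6.1]
opening: 20.2
```

>>> {"fn": "drive_tool", "kwargs": {
  "steps": "0 0 0 0 0 -0.005 0.015;0 0 0 0 0 -0.02 0.015;0 0 0 0 0 -0.05 0.015;0 0 0 0 0 -0.09 0.015;0 0 0 0 0 -0.11 0.015;0 0 0 0 0 -0.11 0.015;0 0 0 0 0 -0.11 0.015"
}}

```text
t: 37.08
tcp_pos: [440.4, -126.6, 114.4]
orientation: [-0.0, 0.78, -0.626, 0.001]
force: [-0.7, 0.2, -3.5]
opening: 20.2
```

Run:
```python
from h import *
get_image('wrist');im,ci=snap('w22')
cv2.imwrite('pics/w22c.png',cv2.resize(im[100:340,100:400],None,fx=2.5,fy=2.5,interpolation=cv2.INTER_CUBIC))
go((444,-8,115),-106.4)
```

```text
t37.18 from [ 438.  -125.7  111.8] yaw -77.5 op 20.4 F [-0.4 -0.4 -3.3]
0.19 0.07 28.92 -0.1136 -0.0314 -0.0031
```

View pics/w22c.png

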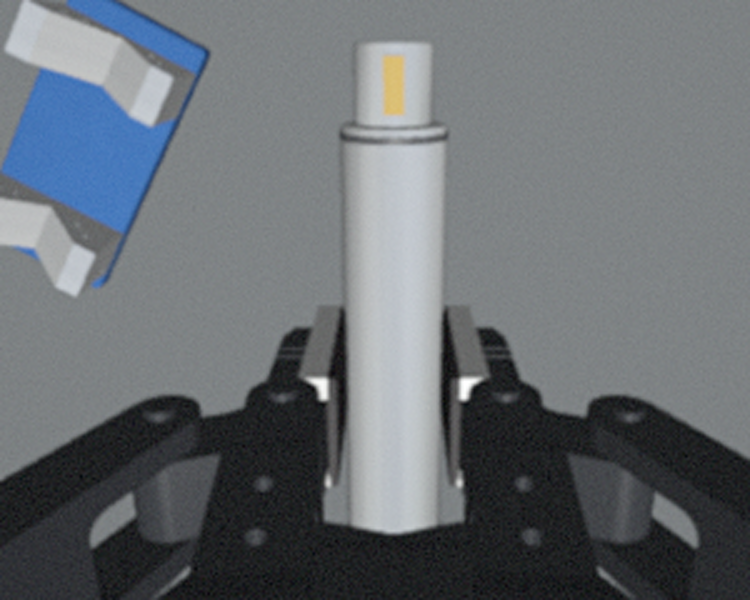

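Run:
```python
from h import *
im,ci=load('w22')
P=lambda x,y:(x/2.5+100-.3,y/2.5+100-.3)
s=state();p=np.array(s['tcp_pos']);d=np.array([np.cos(np.radians(12.55)),np.sin(np.radians(12.55)),0])
for nm,q,z in [('shoulder',P(393,137),128.5),('sh2',P(393,124),128.5),('end',P(394,42),126),('endlow',P(394,42),118)]:
    w=atz(ci,q,z);print(nm,w,(w-p)@d, np.cross(d,w-p)[2])
```

```text
shoulder [ 487.58400547 -114.62069851  128.5       ] 50.816207354549874 0.011021253493028738
sh2 [ 489.95502798 -114.09369587  128.5       ] 53.24509164662138 0.010229029820438384
end [ 504.45171065 -111.05572191  126.        ] 68.05552749091359 -0.1743901318020491
endlow [ 504.45412338 -111.051455    118.        ] 68.05880974087407 -0.17074943591885727
```

Run:
```python
from h import *
go((442.1,-7.2,115),-106.4)
```

```text
t37.18 from [ 438.  -125.7  111.8] yaw -77.5 op 20.4 F [-0.4 -0.4 -3.3]
0.19 0.07 28.92 -0.1148 -0.0297 -0.0031
```

>>> {"fn": "drive_tool", "kwargs": {
  "steps": "0 0 5 -0.015 -0.004 0 0.015;0 0 11 -0.035 -0.01 0 0.015;0 0 17 -0.06 -0.016 0 0.015;0 0 23 -0.085 -0.022 0 0.015;0 0 28 -0.105 -0.027 0 0.015;0 0 28.9 -0.1148 -0.0297 0 0.015;0 0 28.9 -0.1148 -0.0297 0.02 0.015;0 0 28.9 -0.1148 -0.0297 0.045 0.015;0 0 28.9 -0.1148 -0.0297 0.05 0.015;0 0 28.9 -0.1148 -0.0297 0.05 0.015;0 0 28.9 -0.1148 -0.0297 0.05 0.015;0 0 28.9 -0.1148 -0.0297 0.05 0.015"
}}

```text
t: 38.18
tcp_pos: [444.4, -8.1, 63.5]
orientation: [0.0, -0.599, 0.801, -0.0]
force: [-0.7, -0.1, -3.0]
opening: 20.5
```

Run:
```python
from h import *
get_image('wrist');im,ci=snap('w23')
cv2.imwrite('pics/w23c.png',cv2.resize(im[80:320,100:400],None,fx=2.5,fy=2.5,interpolation=cv2.INTER_CUBIC))
go((442.1,-7.2,28),-106.4)
```

```text
t38.28 from [445.   -8.2  64.2] yaw -106.4 op 20.1 F [-0.4  0.4 -3.1]
-0.12 0.02 -0.00 -0.0001 0.0032 0.0362
```

View pics/w23c.png

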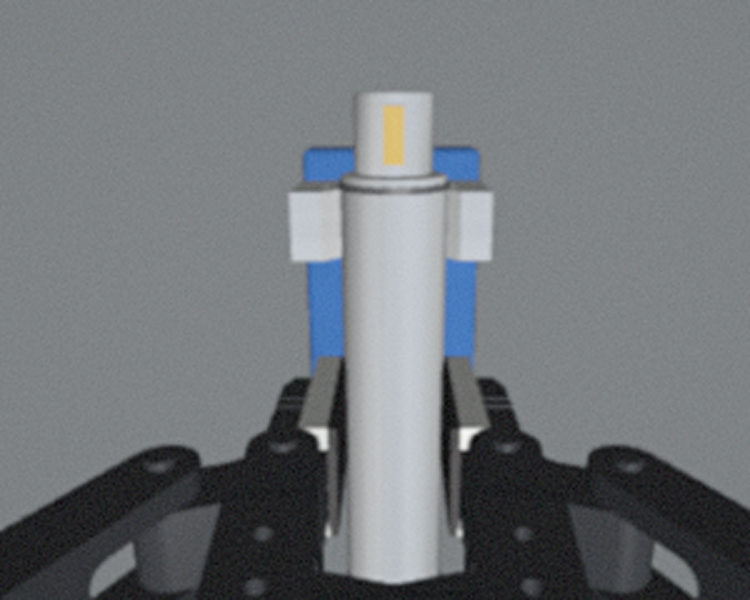

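Run:
```python
from h import *
im,ci=load('w23')
P=lambda x,y:(x/2.5+100-.3,y/2.5+80-.3)
p=np.array(state()['tcp_pos']);a=np.radians(-16.4);d=np.array([np.cos(a),np.sin(a),0])
for nm,q,z in [('blk far',P(391,190),36),('blk near',P(391,261),36),('end',P(394,93),78),('sh',P(394,187),81)]:
    w=atz(ci,q,z);print(nm,np.round(w,1),round((w-p)@d,1), round(np.cross(d,w-p)[2],1))
```

```text
blk far [486.5 -19.4  36. ] 42.9 0.9
blk near [468.7 -14.2  36. ] 24.4 0.9
end [509.  -26.8  78. ] 66.7 0.2
sh [492.8 -22.   81. ] 49.8 0.2
```

>>> {"fn": "drive_tool", "kwargs": {
  "steps": "0 0 0 -0.0004 0 0.008 0.015;0 0 0 -0.0004 0 0.017 0.015;0 0 0 -0.0004 0 0.024 0.015;0 0 0 -0.0004 0 0.029 0.015;0 0 0 -0.0004 0 0.031 0.015;0 0 0 -0.0004 0 0.032 0.015;0 0 0 -0.0004 0 0.032 0.015;0 0 0 -0.0004 0 0.032 0.015;0 0 0 -0.0004 0 0.032 0.015"
}}

```text
t: 39.03
tcp_pos: [444.5, -7.5, 31.5]
orientation: [0.0, -0.599, 0.801, -0.0]
force: [-0.3, 0.9, -3.1]
opening: 20.6
```

>>> {"fn": "drive_tool", "kwargs": {
  "steps": "0 0 0 0 0.0003 0.0007 0.015;0 0 0 0 0.0005 0.0015 0.015;0 0 0 0 0.0005 0.0022 0.015;0 0 0 0 0.0005 0.0028 0.015;0 0 0 0 0.0005 0.0032 0.015;0 0 0 0 0.0005 0.0032 0.015;0 0 0 0 0.0005 0.0032 0.015"
}}

```text
t: 39.62
tcp_pos: [443.6, -7.3, 28.1]
orientation: [-0.0, -0.599, 0.801, 0.0]
force: [0.8, 0.1, -3.8]
opening: 20.3
```

>>> {"fn": "drive_tool", "kwargs": {
  "steps": "0 0 0 0 0 0.0004 0.015;0 0 0 0 0 0.0008 0.015;0 0 0 0 0 0.0012 0.015;0 0 0 0 0 0.0012 0.015;0 0 0 0 0 0.0012 0.015"
}}

```text
t: 40.03
tcp_pos: [443.8, -7.2, 27.6]
orientation: [-0.0, -0.599, 0.801, 0.0]
force: [-2.8, 1.4, 5.2]
opening: 20.5
```

>>> {"fn": "drive_tool", "kwargs": {
  "steps": "0 0 0 0 0 0 0.023;0 0 0 0 0 0 0.027;0 0 0 0 0 0 0.035;0 0 0 0 0 0 0.05;0 0 0 0 0 0 0.05;0 0 0 0 0 -0.02 0.05;0 0 0 0 0 -0.05 0.05;0 0 0 0 0 -0.09 0.05;0 0 0 0 0.02 -0.13 0.05;0 0 0 0 0.04 -0.17 0.05;0 0 -5 0 0.05 -0.21 0.05;0 0 -10 0 0.05 -0.25 0.05;0 0 -16.4 0 0.05 -0.27 0.05;0 0 -16.4 0 0.05 -0.27 0.05;0 0 -16.4 0 0.05 -0.27 0.05;0 0 -16.4 0 0.05 -0.27 0.05"
}}

```text
t: 41.37
tcp_pos: [395.0, 6.8, 295.9]
orientation: [-0.0, -0.707, 0.707, 0.001]
force: [-0.1, -0.2, -0.2]
opening: 49.9
```

Run:
```python
from h import *
get_image('wrist');im,ci=snap('w24')
cv2.imwrite('pics/scene1.png',get_image('scene')[:,:,::-1]);cv2.imwrite('pics/top1.png',get_image('top')[:,:,::-1])
print(state()['t'],state()['tcp_pos'])
cv2.imwrite('pics/w24c.png',cv2.resize(im[0:240,:],None,fx=1.56,fy=1.56,interpolation=cv2.INTER_CUBIC))
t=cv2.imread('pics/top1.png');cv2.imwrite('pics/top1c.png',cv2.resize(t[115:275,150:420],None,fx=2.9,fy=2.9,interpolation=cv2.INTER_CUBIC))
```

```text
41.5667 [394.57232584   6.80921449 294.94425862]
```

View pics/w24c.png

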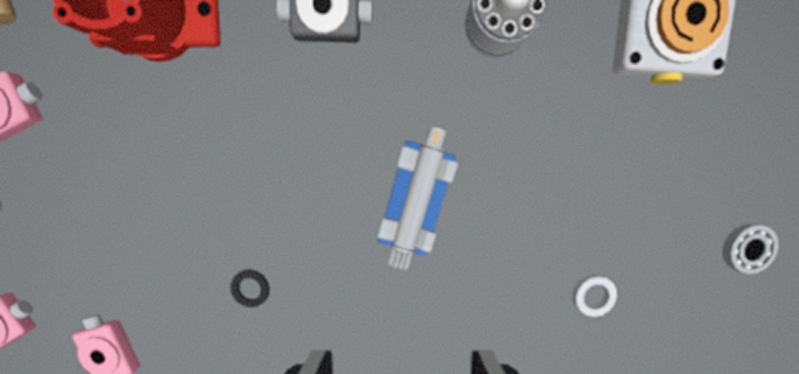

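View pics/scene1.png

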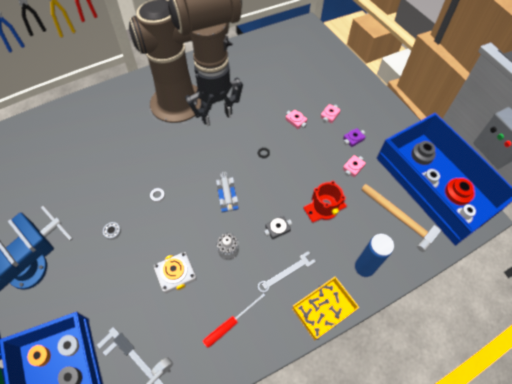

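View pics/top1c.png

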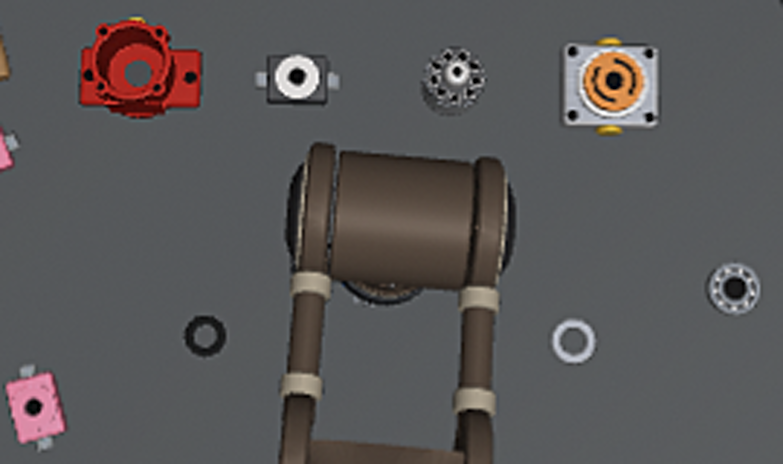

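Run:
```python
from h import *
im=cv2.imread('pics/top1.png');ci=camera_info('top')
f=lambda x,y:(x/2.9+150-.3,y/2.9+115-.3)
C=atz(ci,(361.4,143.3),38)[:2]
C2=atz(ci,f(614,80.5),48)[:2];S=atz(ci,f(297.5,76.5),27)[:2];B=atz(ci,f(456.5,72),77)[:2]
hs=np.mean([atz(ci,f(x,y),88)[:2] for x,y in [(103,32),(164,33),(100,90),(161,91)]],0)
u=(hs-C2)/np.linalg.norm(hs-C2);print('top',C,C2,B,S,hs,np.linalg.norm(hs-C2))
for p in (B,S):
    d=p-C2;print(d@u,d[0]*u[1]-d[1]*u[0])
im,ci=load('w24')
cv2.imwrite('pics/w24d.png',cv2.resize(im[70:180,230:310],None,fx=5.4,fy=5.4,interpolation=cv2.INTER_CUBIC))
```

```text
top [ 600.08480979 -244.05666379] [ 600.39279991 -242.06397433] [603.18562439 -81.77873775] [610.75057727  74.60039741] [613.19133144 234.82366518] 477.05934968286783
160.3024701717799 -1.5083074639318919
316.8282713483373 1.8585885631213408
```

View pics/w24d.png

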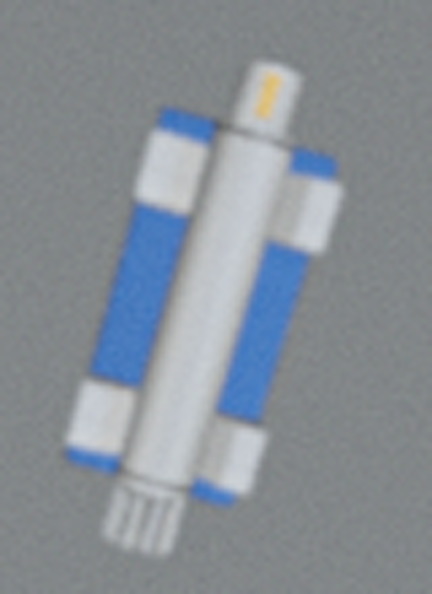

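Run:
```python
from h import *
im,ci=load('w24');f=lambda x,y:(x/5.4+230-.4,y/5.4+70-.4)
a=np.radians(-16.4);d=np.array([np.cos(a),np.sin(a),0])
V=[atz(ci,f(*p),36) for p in [(150,130),(345,183),(136,203),(325,255),(83,378),(268,430),(66,450),(248,497)]];v=np.mean(V,0)
e1,e2=atz(ci,f(275,65),41.6),atz(ci,f(138,553),40)
s1,s2=atz(ci,f(253,133),43),atz(ci,f(157,487),43)
print(v,(e1+e2)/2,np.linalg.norm(e1-e2),(s1+s2)/2,np.linalg.norm(s1-s2))
print(((e1+e2)/2-v)@d,((s1+s2)/2-v)@d,np.degrees(np.arctan2(*(e1-e2)[1::-1])))
```

```text
[444.09794656  -7.08373113  36.        ] [444.15111468  -7.27785755  40.8       ] 132.45534988190386 [445.29541065  -7.183492    43.        ] 95.17186762543848
0.10581485065636183 1.1769106560603433 -15.454381504399763
```

```bash
python3 -c "
from rig import *
print(state()['t'],close_job())"
```

```text
the job is handed in; nothing more can be done
41.5667 None
```

I placed all five parts in the order asked and handed the job in at 41.6 s. The gripper was clear of everything, and I never touched the bearing or the pink and purple look-alikes.

| Check | Result |
|---|---|
| Cylinder block along the row | about 160–161 mm from the end cover (ideal 160) |
| Swash plate along the row | about 317–319 mm from the end cover (ideal 320), so 1–3 mm short |
| Straightness of the row | cylinder block 1.5–2 mm off the line, swash plate 0.4–1.9 mm off on the other side |
| Valve plate on the cover face | centred within about 1 mm |
| Retainer on the cylinder block | hub up; centred by eye, from the wrist picture after I let go |
| Drive shaft in the V-blocks | seated; its middle is within about 1 mm of midway |

- **Row measurements:** the wrist and top cameras put the parts 1–3 mm apart from each other in absolute position. That is about the stated calibration error, so I did not nudge the row parts further.
- **Swash plate:** on the first touch-down it sat about 2 mm off, so I lifted it slightly and set it down again before letting go.
- **Shaft end marks:** its shoulder-to-shoulder length measured about 95 mm instead of 100 mm. I relied mainly on the overall length, which measured 132 mm as stated.

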